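Restock the bottle case and hold its lid at the balance point

ROBOT

A 6-joint arm with a two-finger parallel gripper is mounted at the origin on a cart in front of the work surface, level with it; the furniture and walls round the work are solid. World frame = base frame: x ahead of the robot, y to its left, z up, the work surface at z = 0. Lengths are in m, angles in rad, forces in N, time in s.
With the tool pointing down it reaches from about 0.35 to 0.95 m from the base axis. Payload 17.4 kg.
Tool frame: the origin (TCP) lies on the centre line of the jaws, within the pads' length; the fingertips stand 19 mm ahead of it and the grasp point (between the pads) is the TCP (finger_overhang is the distance from the TCP to the fingertips, in m); z points along the fingers, y is the line along which they close (so a half turn about z gives the same grasp; the last joint's range is limited). The gripper opens to 93 mm and grips with 3 to 60 N. Pads are 15 mm wide; open, the fingers measure 128 mm over their backs; the gripper's body (75 mm by 188 mm) begins 65 mm behind the grasp point.
Start: joints at [1.242, 0.116, 1.442, -0, 1.584, -0.038], TCP at [0.194, 0.647, 0.205] pointing down, gripper open.
Joint ranges: [-2.83, 2.83], [-0.83, 2.19], [0.07, 2.5], [-1.14, 4.28], [0.01, 3], [-2.97, 2.97]. Speed limits (rad/s): [1.89, 1.89, 2.22, 3.14, 3.14, 3.14].

INTERFACE

Orientations are given as a 3x3 rotation matrix whose columns are the frame's x, y, z axes.
In Python, from cell import get_obs, read_camera, get_calibration, close_job, finger_overhang gives the robot as it stands.
- The arm moves only by the tool play_rows, never from a script. Its argument "deltas" is a list of rows, each an object with "slide": the shift along the world's x, y, z scaled (see below), a list of three; "twist": the turn, a rotation vector about the world's x, y, z scaled (see below), a list of three; "fingers": the closure, from 0 (fully open) to 1 (shut). A call has 1 to 8 rows; each row shifts and turns the commanded pose from where the row before left it; what a row does not reach is not made up. The controller multiplies each number of a shift by 0.15 m and each number of a turn by 45 degrees. A row lasts 1/10 s, in which the tool goes at most 50 mm and 8.59 degrees, less where a joint would pass 70% of its speed; a pose out of reach is approached as far as the arm can. A call with a number of a shift or a turn outside -1 to 1 is refused whole. A call with a gripper value outside its range is refused whole. The fingers move at their own pace and stop on an object; the grip force is fixed at half the most. Time passes only in rows, so rows that do not move let the fingers close. It gives the time, the measured TCP pose, the force, the opening and the grip force at its end, in the units of the state.
- get_obs(): the state, without advancing time (a new reading comes with each control period).
- read_camera(name): name is "side" or "top"; returns the picture (480x640x3 uint8, red, green, blue); there is no depth.
- get_calibration(name): a dict with "intrinsics" (3x3 intrinsics, pixels), "rvec" (rotation vector, rad) and "tvec" (3), from world to camera coordinates, as OpenCV has them. Camera axes: x right, y down, z forward; pixel columns grow to the right and rows downward; lengths in m; the calibration is good to about 2 mm. A picture is of the moment at which its call begins. get_calibration takes no time and is no camera call.
- close_job(): hands the job in; it is judged then, once.
The state is a dict: "t": time; "q": joint angles; "qvel": joint speeds; "effort": joint torques, N m; "tcp_pos": TCP position; "orientation": TCP orientation; "contact_force": force on the tool from outside, world axes, zero at the start; "torque": the same for the moment, N m; "opening": opening from 0.0 (shut) to 1.0 (fully open); "gripper_force": force on a finger pad.
Only numpy, scipy, OpenCV 4.12 (cv2) and the standard library are available. Lean on these libraries where they do the work, as an engineer would, in place of code of your own. Each camera call takes 0.05 s, during which the arm holds its last target. There are 200 camera calls.

TASK

The bottle case needs its lid stay screwed on, and I have the stay and screwdriver ready. First stand the two loose dispensing bottles from the right of the case upright in the two empty wells of the case, one in each; then bring the lid forward off its open stop to its balance point, where it wants to fall neither shut nor back open, and finish while still holding it there between the fingers (its red pull tab is the place to grip) so that I can fit the stay. Never let the lid drop shut or slam back, do not knock any bottle over, and leave the bottle already in the case, the stay and the screwdriver alone.

Things in the scene. Friction and masses are not known exactly. Their poses are not given: they have to be found in the camera images.
- case: grey sheet-steel bottle case standing on the bench, 106 (x) x 220 (y) x 90 mm high without its lid, walls and floor 3 mm; it does not move. Origin at the centre of its underside, z up, -x is its front (towards the robot at yaw 0), y along its row of wells. A blue insert 24 mm thick lies on its floor (top 27 mm above the bench) with three round wells of 40 mm diameter, 60 mm apart along y. The open space above the insert is 100 x 214 mm; the walls reach up to 90 mm.
- well_left (a point): centre of the floor of the left (+y) well, 3 mm above the bench, axes as the case; this well is already taken by a white bottle
- well_middle (a point): centre of the floor of the middle well, empty at the start, 3 mm above the bench, 24 mm deep, axes as the case
- well_right (a point): centre of the floor of the right (-y) well, empty at the start, 3 mm above the bench, 24 mm deep, axes as the case
- lid (a joint): opening angle of the lid about the hinge on the case's rear top edge (axis along the case's y), rad: 0 shut, 1.75 lying back against its open stop, where it starts. The lid (0.3 to 0.5 kg) swings freely, with almost no friction: its centre of mass lies straight above the hinge at 1.32, the balance point, with the lid's flat top leaning 14 degrees from upright towards the case's front. At lower values it falls shut, at higher ones it falls back to the stop.
- lid_hinge (a point): middle of the lid's hinge axis, on the lid: 53 mm behind the case's centre, 90 mm above the bench. Its axes turn with the lid: -x points from the hinge to the lid's free edge, z out of the lid's upper face (both as the case's axes when shut)
- lid_tab (a point): grip point in the lid's red pull tab, 12 mm from the tab's end and in the middle of its thickness and width. In the lid's axes it lies 126 mm out from the hinge along -x and 9.5 mm along z. The tab is 56 mm wide (y), 11 mm thick (z) and stands 32 mm out from the lid's 19 mm thick free edge (106 mm from the hinge); pinch it across its thickness. Axes as lid_hinge. When the lid stands open the tab is its uppermost part.
- white_bottle: loose white dispensing bottle with red cap and nozzle, upright on the bench to the right of the case; solid round body 34 mm in diameter and 68 mm high, with the slim nozzle above it 95 mm in all; 0.08 to 0.15 kg; origin at the centre of its underside, z up
- yellow_bottle: loose yellow dispensing bottle with black cap and white nozzle, upright on the bench to the right of the case; solid round body 28 mm in diameter and 56 mm high, with the slim nozzle 78 mm in all; 0.08 to 0.15 kg; origin at the centre of its underside, z up
- racked_bottle: second white bottle, like the loose one, already standing in the left well; origin at the centre of its underside; leave it there
- lid_stay: flat steel lid stay, 119 x 15 x 8 mm, lying on the bench in front of the case; leave it alone
- screwdriver: red and black screwdriver, 147 mm long, lying on the bench in front of the case; leave it alone
Not all that is in view belongs to the job. What is shaped like the racked_bottle but blue is not meant.

How it is judged:
On the way:
1. both loose bottles stand let go in the two empty wells, the lid still back against its open stop ((((horizontal distance between white_bottle and well_middle below 0.009 m and z of white_bottle in the frame of well_middle between -0.004 and 0.004 m) and (horizontal distance between yellow_bottle and well_right below 0.009 m and z of yellow_bottle in the frame of well_right between -0.004 and 0.004 m)) or ((horizontal distance between white_bottle and well_right below 0.009 m and z of white_bottle in the frame of well_right between -0.004 and 0.004 m) and (horizontal distance between yellow_bottle and well_middle below 0.009 m and z of yellow_bottle in the frame of well_middle between -0.004 and 0.004 m))) and angle between each of white_bottle, yellow_bottle's own z axis and vertical below 0.15 rad and linear speed of each of white_bottle, yellow_bottle below 0.02 m/s and contact force between each of white_bottle, yellow_bottle and the fingers below 0.1 N and value of joint lid above 1.65 rad), for 0.2 s.
At the end, for the whole second after the job is handed in: Both loose bottles stand upright and let go on the floors of the middle and right wells (9 mm), the third in the left; the lid is at rest within 0.07 rad of its balance point (joint 1.25 to 1.39), held by the fingers (over 0.5 N), with no bottle, stay or screwdriver touching it ((((horizontal distance between white_bottle and well_middle below 0.009 m and z of white_bottle in the frame of well_middle between -0.004 and 0.004 m) and (horizontal distance between yellow_bottle and well_right below 0.009 m and z of yellow_bottle in the frame of well_right between -0.004 and 0.004 m)) or ((horizontal distance between white_bottle and well_right below 0.009 m and z of white_bottle in the frame of well_right between -0.004 and 0.004 m) and (horizontal distance between yellow_bottle and well_middle below 0.009 m and z of yellow_bottle in the frame of well_middle between -0.004 and 0.004 m))) and angle between each of white_bottle, yellow_bottle, racked_bottle's own z axis and vertical below 0.15 rad and linear speed of each of white_bottle, yellow_bottle below 0.02 m/s and contact force between each of white_bottle, yellow_bottle and the fingers below 0.1 N and horizontal distance between racked_bottle and well_left below 0.009 m and z of racked_bottle in the frame of well_left between -0.004 and 0.004 m and value of joint lid between 1.25 and 1.39 rad and velocity of joint lid between -0.05 and 0.05 rad/s and contact force between lid and the fingers above 0.5 N and contact force between lid and white_bottle below 0.05 N and contact force between lid and yellow_bottle below 0.05 N and contact force between lid and racked_bottle below 0.05 N and contact force between lid and lid_stay below 0.05 N and contact force between lid and screwdriver below 0.05 N); the arm keeps its last pose, push and grip.
It fails at once if the lid goes well past its balance point and drops towards shut (joint below 0.95) (value of joint lid below 0.95 rad).
It fails at once if the lid slams back (opening faster than 2.5 rad/s) (velocity of joint lid above 2.5 rad/s).
It fails at once if a bottle is knocked over (tilted more than 0.8 rad) (angle between any of white_bottle, yellow_bottle, racked_bottle's own z axis and vertical above 0.8 rad).
It fails at once if the bottle already in the case is taken out or shoved (moved more than 15 mm) (distance of racked_bottle from where it was at the start of the episode above 0.015 m).
It fails at once if the stay or the screwdriver is moved more than 30 mm (distance of any of lid_stay, screwdriver from where it was at the start of the episode above 0.03 m).
It also fails if it takes over 64 s, if anything falls off the work surface, if the arm or the gripper's body presses on something with over 40 N, if the wrist force passes 120 N, or if a joint passes its speed limit or range.

## Working session

There is one attempt and no reset: what is moved stays moved. The work goes in short steps, Python scripts to look and compute and a tool call to move; the robot and the scene stay as the last step left them, time stands still between calls to the robot, and variables do not carry over. Pictures are saved under pics/ and viewed, at most 10 in all, crops included, and the job is handed in when it is done.

Besides the shell and the picture viewer there is one more tool, called after "Call:" as name(argument=value, ...), one argument or row to a line, values as JSON. play_rows: Moves the arm, as the interface text tells. Its arguments: {"type":"object","properties":{"deltas":{"type":"array","items":{"type":"object","properties":{"slide":{"type":"array","items":{"type":"number","minimum":-1,"maximum":1}},"twist":{"type":"array","items":{"type":"number","minimum":-1,"maximum":1}},"fingers":{"type":"number"}}}}},"required":["deltas"]}

```bash
mkdir -p pics; cat > h.py <<'E'
import numpy as np, cv2
from cell import *
def cal(n):
    c=get_calibration(n); R=cv2.Rodrigues(np.array(c["rvec"],float))[0]
    return np.array(c["intrinsics"],float),R,np.array(c["tvec"],float).ravel()
def ray(n,u,v):
    K,R,t=cal(n); d=R.T@np.linalg.solve(K,[u,v,1.]); return -R.T@t,d
def plane(n,u,v,z):
    o,d=ray(n,u,v); return o+d*(z-o[2])/d[2]
def proj(n,p):
    K,R,t=cal(n); q=K@(R@np.asarray(p,float)+t); return q[:2]/q[2]
def tri(a,b):
    (o1,d1),(o2,d2)=ray("top",*a),ray("side",*b)
    s=np.linalg.lstsq(np.c_[d1,-d2],o2-o1,rcond=None)[0]
    p,q=o1+d1*s[0],o2+d2*s[1]; return (p+q)/2,np.linalg.norm(p-q)
def snap(n,f):
    im=read_camera(n)[:,:,::-1].copy(); cv2.imwrite(f"pics/{f}.png",im); return im
E
python3 - <<'E'
from h import *
for n in("top","side"):
    snap(n,n+"0"); o,d=ray(n,320,240); print(n,o.round(3),d.round(3))
s=get_obs(); print(s)
E
```

```text
top [ 0.26  -0.082  1.079] [ 0.187 -0.028 -0.982]
side [0.291 0.446 0.759] [ 0.193 -0.594 -0.781]
{'t': 0.1, 'q': array([ 1.24222476e+00,  1.16417981e-01,  1.44219181e+00,  7.20047806e-07,
        1.58398246e+00, -3.78069153e-02]), 'qvel': array([-7.34915758e-05, -1.54885862e-03, -1.52813221e-03,  6.39555975e-04,
       -1.42729896e-03,  4.26580004e-04]), 'effort': array([ 2.00293980e-03, -7.22887588e+01, -6.23875237e+01,  7.81932380e-02,
        2.28642009e-02, -1.05937092e-04]), 'tcp_pos': array([0.19346316, 0.64648133, 0.20399665]), 'orientation': array([[-9.58024937e-01,  2.86684698e-01, -3.23243081e-04],
       [ 2.86684878e-01,  9.58024471e-01, -9.45891393e-04],
       [ 3.85021932e-05, -9.98856445e-04, -9.99999500e-01]]), 'contact_force': array([-0.06830169,  0.56412234,  0.25816763]), 'torque': array([ 0.02321202, -0.00638764,  0.00798224]), 'gripper_force': 0.0, 'opening': 0.9957273919583473}
```

View pics/top0.png

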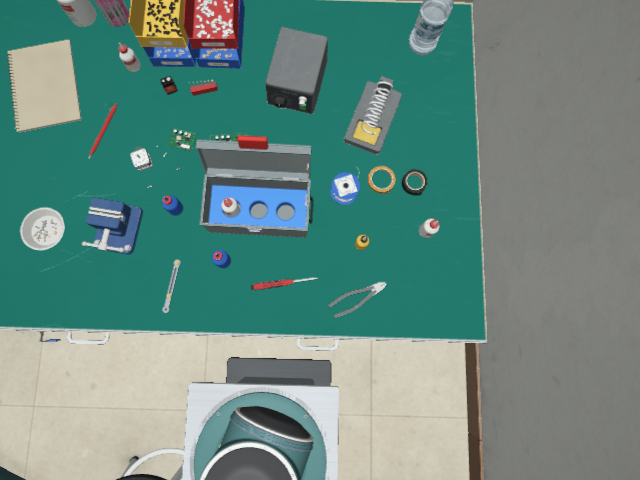

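View pics/side0.png

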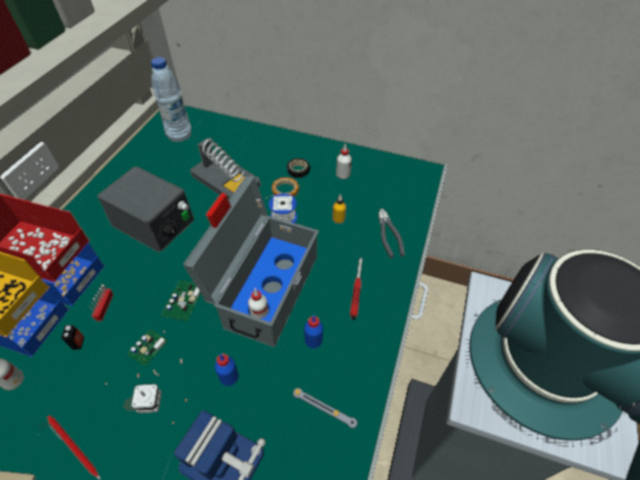

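Top view: case at about (257,205), with the racked bottle in its left well at (230,205), empty wells at (259,210) and (285,212), and the red tab at (253,142).

White bottle candidates in the top view are (431,227), (128,57) and (75,8). Only (431,227) stands to the right of the case. The yellow bottle is at (362,241). The blue bottles at (171,204) and (221,259) are decoys.

In the side view the loose white bottle is at (344,160) and the yellow one at (340,208).

```bash
python3 - <<'E'
from h import *
t=cv2.imread("pics/top0.png"); s=cv2.imread("pics/side0.png")
a=cv2.resize(t[120:270,190:450],None,fx=3,fy=3,interpolation=cv2.INTER_CUBIC)
b=cv2.resize(s[135:355,180:380],None,fx=2.6,fy=2.6,interpolation=cv2.INTER_CUBIC)
cv2.imwrite("pics/ct.png",a); cv2.imwrite("pics/cs.png",b)
def blobs(im,n,lo,hi,box,mn=4):
    x0,y0,x1,y1=box; h=cv2.cvtColor(im[y0:y1,x0:x1],cv2.COLOR_BGR2HSV)
    m=cv2.inRange(h,lo,hi); k,l,st,c=cv2.connectedComponentsWithStats(m)
    for i in range(1,k):
        if st[i,4]>=mn: print(n,(c[i]+[x0,y0]).round(1),"bbox",st[i,:2]+[x0,y0],st[i,2:4],st[i,4])
    return m
for im,n,wb,yb in((t,"top",(415,210,450,245),(350,228,375,255)),(s,"side",(330,140,360,185),(328,190,352,228))):
    blobs(im,n+" white-nongreen",(0,0,120),(180,60,255),wb)
    blobs(im,n+" redcap",(0,120,60),(8,255,255),wb); blobs(im,n+" redcap2",(172,120,60),(180,255,255),wb)
    blobs(im,n+" yellow",(15,120,80),(35,255,255),yb)
    blobs(im,n+" yb nozzle",(0,0,130),(180,70,255),yb); blobs(im,n+" black",(0,0,0),(180,255,50),yb)
# wells: holes in blue
for im,n,bx in((t,"top",(195,175,320,240)),(s,"side",(210,215,325,345))):
    x0,y0,x1,y1=bx; h=cv2.cvtColor(im[y0:y1,x0:x1],cv2.COLOR_BGR2HSV); m=cv2.inRange(h,(100,140,60),(120,255,255))
    cs,hi=cv2.findContours(m,cv2.RETR_CCOMP,cv2.CHAIN_APPROX_NONE)
    for c,q in zip(cs,hi[0]):
        if len(c)>15:
            e=cv2.fitEllipse(c); p=np.array(e[0])+[x0,y0]; print(n,"hole" if q[3]>=0 else "outer",p.round(1),np.round(e[1],1),cv2.boundingRect(c), plane(n,*p,.027).round(4))
blobs(t,"tab top",(0,150,80),(8,255,255),(230,125,280,155)); blobs(s,"tab side",(0,150,80),(8,255,255),(200,185,240,235))
E
```

```text
top white-nongreen [427.4 228.3] bbox [419 218] [21 20] 215
top white-nongreen [435.4 222.3] bbox [434 220] [4 5] 11
top redcap [433.5 224.1] bbox [430 220] [9 8] 36
top yellow [361.1 242.7] bbox [355 235] [14 15] 130
top yb nozzle [364.1 237.8] bbox [363 236] [3 4] 8
side white-nongreen [353.5 140.9] bbox [344 140] [16  4] 37
side white-nongreen [344.6 147.2] bbox [344 145] [2 5] 9
side white-nongreen [342.9 164.3] bbox [337 154] [14 24] 232
side redcap [344.1 152.1] bbox [341 150] [7 5] 23
side yellow [338.7 212. ] bbox [333 202] [13 21] 225
side yb nozzle [339.5 198. ] bbox [339 197] [2 3] 6
top outer [257.5 206. ] [ 41.  121.2] (14, 10, 98, 43) [0.5331 0.0282 0.027 ]
top hole [285.3 211.7] [16.9 18.8] (81, 28, 20, 18) [ 0.5219 -0.0338  0.027 ]
top hole [258.5 210.4] [16.8 19. ] (54, 27, 20, 18) [0.5233 0.0257 0.027 ]
top hole [230.3 206.6] [19.  22.7] (25, 21, 22, 22) [0.53   0.0886 0.027 ]
side outer [313.  333.4] [19.3 24.6] (94, 107, 19, 23) [0.4126 0.1005 0.027 ]
side outer [269.9 277.4] [44.9 95.7] (21, 22, 76, 85) [0.5347 0.0139 0.027 ]
side hole [271.9 286.6] [12.7 18.9] (52, 65, 21, 14) [0.5224 0.0326 0.027 ]
side hole [284.1 263.6] [11.1 17.9] (65, 43, 19, 12) [ 0.5208 -0.0269  0.027 ]
side outer [294.3 219.2] [3.5 7.8] (82, 0, 5, 8) [ 0.5446 -0.147   0.027 ]
tab top [252.2 141.8] bbox [237 136] [30 13] 336
tab side [218.  209.4] bbox [207 193] [23 34] 413
```

View pics/ct.png

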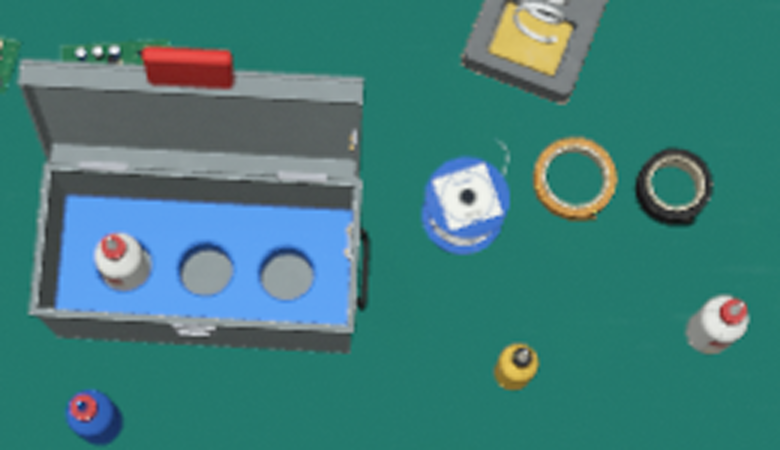

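View pics/cs.png

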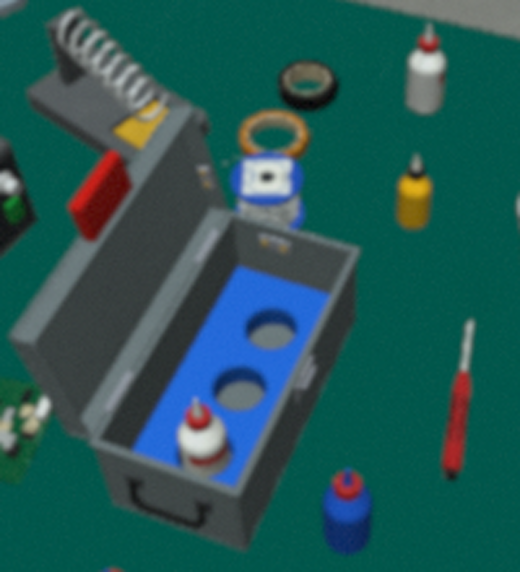

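Enlarged crop: the loose white bottle is at about (431,227) with its red cap, and the yellow one is at (362,241) with its black cap. Both are right of the case, so they are the ones meant. The visible well floors sit mid-depth between rim and floor, so I'll cast those rays at z = 0.015.

```bash
python3 - <<'E'
from h import *
for n,a in(("top",[(258.5,210.4),(285.3,211.7)]),("side",[(271.9,286.6),(284.1,263.6)])):
    for p in a: print(n,"well",plane(n,*p,.015).round(4))
for p in((201,224.7),(308.7,228.7)): print("front rim",plane("top",*p,.09).round(4))
print("white cap",tri((433.5,224.1),(344.1,152.1)),"tip",tri((435.8,221),(344.6,145)))
print("yellow noz",tri((364.1,237.8),(339.5,198)),"body",tri((361.1,242.7),(338.7,212)))
print("white body",tri((427.4,228.3),(342.9,164.3)))
print("white tip@.092",plane("top",435.8,221,.093).round(4),plane("side",344.6,145.5,.092).round(4))
print("yellow tip",plane("top",364.1,237.8,.072).round(4),plane("side",339.5,198,.072).round(4))
print("tab",tri((252.2,141.8),(218,209.4)))
yaw=-.024;c,s=np.cos(yaw),np.sin(yaw);R=np.array([[c,-s],[s,c]])
C=np.array([.5262,.0258]); 
print("tab pred",C+R@[.0848,0],.212,"frontL/R",C+R@[-.053,.11],C+R@[-.053,-.11])
o=get_obs()["orientation"]; print("tool yaw of y axis",np.degrees(np.arctan2(o[1,1],o[0,1])))
E
```

```text
top well [0.5262 0.0269 0.015 ]
top well [ 0.5249 -0.0332  0.015 ]
side well [0.5263 0.0257 0.015 ]
side well [ 0.5245 -0.0347  0.015 ]
front rim [0.4735 0.1366 0.09  ]
front rim [ 0.4715 -0.0863  0.09  ]
white cap (array([ 0.49318612, -0.34973411,  0.07257819]), np.float64(0.0006587068468943903)) tip (array([ 0.49381541, -0.34868136,  0.09504547]), np.float64(0.0010787778044739809))
yellow noz (array([ 0.45948984, -0.2035987 ,  0.06913689]), np.float64(0.0005865897270219965)) body (array([ 0.4579184 , -0.20234614,  0.02514598]), np.float64(0.0011282694300621741))
white body (array([ 0.49220922, -0.34549386,  0.03755529]), np.float64(0.0020563142443682514))
white tip@.092 [ 0.4949 -0.3492  0.093 ] [ 0.4936 -0.3505  0.092 ]
yellow tip [ 0.4592 -0.2032  0.072 ] [ 0.4585 -0.2009  0.072 ]
tab (array([0.60976479, 0.02496719, 0.21097755]), np.float64(0.000296433703866721))
tab pred [0.61097558 0.023765  ] 0.212 frontL/R [0.47585501 0.1370402 ] [ 0.47057552 -0.08289644]
tool yaw of y axis 73.34041400755633
```

Call:
play_rows(
  deltas=[
    {"slide": [0.2,-0.3,0],"twist": [0,0,0.044],"fingers": 0},
    {"slide": [0.2,-0.3,0],"twist": [0,0,0.044],"fingers": 0},
    {"slide": [0.2,-0.3,0],"twist": [0,0,0.044],"fingers": 0},
    {"slide": [0.2,-0.3,0],"twist": [0,0,0.044],"fingers": 0},
    {"slide": [0.2,-0.3,0],"twist": [0,0,0.044],"fingers": 0},
    {"slide": [0.2,-0.3,0],"twist": [0,0,0.044],"fingers": 0},
    {"slide": [0.2,-0.3,0],"twist": [0,0,0.044],"fingers": 0},
    {"slide": [0.2,-0.3,0],"twist": [0,0,0.044],"fingers": 0},
  ],
)

```text
t: 0.9
tcp_pos: [0.416, 0.312, 0.2046]
orientation: [[-1.0, 0.013, 0.0], [0.013, 1.0, 0.0], [-0.0, 0.0, -1.0]]
contact_force: [0.7, 1.1, -0.6]
opening: 1.003
gripper_force: 0.0
```

Call:
play_rows(
  deltas=[
    {"slide": [0,-0.3,0],"fingers": 0},
    {"slide": [0,-0.3,0],"fingers": 0},
    {"slide": [0,-0.3,0],"fingers": 0},
    {"slide": [0,-0.3,0],"fingers": 0},
    {"slide": [0,-0.3,0],"fingers": 0},
    {"slide": [0,-0.3,0],"fingers": 0},
    {"slide": [0,-0.3,0],"fingers": 0},
    {"slide": [0,-0.3,0],"fingers": 0},
  ],
)

```text
invalid input at $.deltas[0]: expected keys slide, twist, fingers
```

Call:
play_rows(
  deltas=[
    {"slide": [0.1,-0.3,0],"fingers": 0},
    {"slide": [0.07,-0.3,0],"fingers": 0},
    {"slide": [0,-0.25,0],"fingers": 0},
    {"slide": [0,0,0],"fingers": 0},
    {"slide": [0,0,0],"fingers": 0},
  ],
)

```text
invalid input at $.deltas[0]: expected keys slide, twist, fingers
```

Call:
play_rows(
  deltas=[
    {"slide": [0,-0.3,0],"twist": [0,0,0],"fingers": 0},
    {"slide": [0,-0.3,0],"twist": [0,0,0],"fingers": 0},
    {"slide": [0,-0.3,0],"twist": [0,0,0],"fingers": 0},
    {"slide": [0,-0.3,0],"twist": [0,0,0],"fingers": 0},
    {"slide": [0,-0.3,0],"twist": [0,0,0],"fingers": 0},
    {"slide": [0,-0.3,0],"twist": [0,0,0],"fingers": 0},
    {"slide": [0,-0.3,0],"twist": [0,0,0],"fingers": 0},
    {"slide": [0,-0.3,0],"twist": [0,0,0],"fingers": 0},
  ],
)

```text
t: 1.7
tcp_pos: [0.4149, -0.0479, 0.2047]
orientation: [[-1.0, 0.014, 0.0], [0.014, 1.0, -0.0], [-0.0, -0.0, -1.0]]
contact_force: [1.5, 0.7, 1.2]
opening: 0.998
gripper_force: 0.0
```

Call:
play_rows(
  deltas=[
    {"slide": [0.1,-0.3,0],"twist": [0,0,0],"fingers": 0},
    {"slide": [0.07,-0.3,0],"twist": [0,0,0],"fingers": 0},
    {"slide": [0,-0.25,0],"twist": [0,0,0],"fingers": 0},
    {"slide": [0,0,0],"twist": [0,0,0],"fingers": 0},
    {"slide": [0,0,0],"twist": [0,0,0],"fingers": 0},
  ],
)

```text
t: 2.2
tcp_pos: [0.4407, -0.174, 0.2042]
orientation: [[-1.0, 0.016, -0.001], [0.016, 1.0, 0.001], [0.001, 0.001, -1.0]]
contact_force: [0.4, 0.0, -0.2]
opening: 1.0
gripper_force: 0.0
```

Call:
play_rows(
  deltas=[
    {"slide": [0.125,-0.197,0],"twist": [0,0,0],"fingers": 0},
    {"slide": [0,0,-0.2],"twist": [0,0,0],"fingers": 0},
    {"slide": [0,0,-0.25],"twist": [0,0,0],"fingers": 0},
    {"slide": [0,0,-0.25],"twist": [0,0,0],"fingers": 0},
    {"slide": [0,0,-0.25],"twist": [0,0,0],"fingers": 0},
    {"slide": [0,0,-0.1],"twist": [0,0,0],"fingers": 0},
    {"slide": [0,0,0],"twist": [0,0,0],"fingers": 0},
    {"slide": [0,0,0],"twist": [0,0,0],"fingers": 0},
  ],
)

```text
t: 3.0
tcp_pos: [0.4604, -0.203, 0.0488]
orientation: [[-1.0, 0.014, 0.001], [0.014, 1.0, -0.001], [-0.001, -0.001, -1.0]]
contact_force: [0.3, -0.5, 0.5]
opening: 0.999
gripper_force: 0.0
```

Call:
play_rows(
  deltas=[
    {"slide": [0,0,-0.01],"twist": [0,0,0],"fingers": 0.5},
    {"slide": [0,0,0],"twist": [0,0,0],"fingers": 1},
    {"slide": [0,0,0],"twist": [0,0,0],"fingers": 1},
    {"slide": [0,0,0],"twist": [0,0,0],"fingers": 1},
    {"slide": [0,0,0],"twist": [0,0,0],"fingers": 1},
    {"slide": [0,0,0],"twist": [0,0,0],"fingers": 1},
    {"slide": [0,0,0],"twist": [0,0,0],"fingers": 1},
  ],
)

```text
t: 3.7
tcp_pos: [0.4597, -0.2032, 0.0457]
orientation: [[-1.0, 0.014, -0.0], [0.014, 1.0, -0.0], [0.0, -0.0, -1.0]]
contact_force: [-0.4, 0.1, -0.8]
opening: 0.451
gripper_force: 0.0
```

Call:
play_rows(
  deltas=[
    {"slide": [0,0,0],"twist": [0,0,0],"fingers": 1},
    {"slide": [0,0,0],"twist": [0,0,0],"fingers": 1},
    {"slide": [0,0,0],"twist": [0,0,0],"fingers": 1},
    {"slide": [0,0,0],"twist": [0,0,0],"fingers": 1},
    {"slide": [0,0,0],"twist": [0,0,0],"fingers": 1},
  ],
)

```text
t: 4.2
tcp_pos: [0.4597, -0.2032, 0.0456]
orientation: [[-1.0, 0.014, -0.0], [0.014, 1.0, 0.0], [0.0, 0.0, -1.0]]
contact_force: [-0.6, -0.2, 0.1]
opening: 0.034
gripper_force: 0.0
```

```bash
python3 - <<'E'
from h import *
a=snap("top","t1")[170:310,280:460]; b=snap("side","s1")[100:280,250:450]
v=np.hstack([cv2.resize(a,(400,311)),cv2.resize(b,(345,311))]); cv2.imwrite("pics/v1.png",v); print(get_obs()["opening"])
E
```

```text
0.00469950315463731
```

View pics/v1.png

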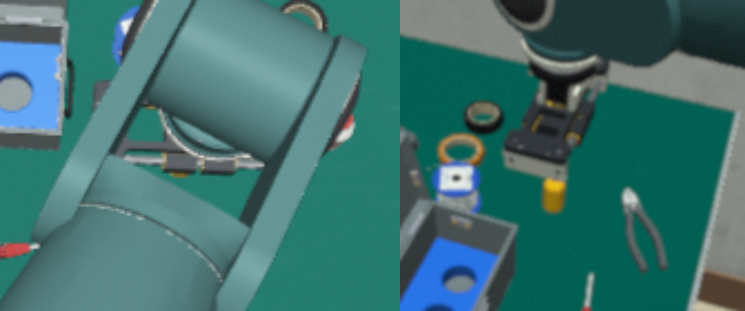

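```bash
python3 - <<'E'
from h import *
for z in(0,.0456,.056,.078,.11,.15): print(z,proj("side",[.4597,-.2032,z]).round(1),proj("top",[.4597,-.2032,z]).round(1))
s=get_obs();print(s["tcp_pos"],s["q"],s["opening"],finger_overhang)
for n,b in(("side",(290,120,410,240)),("top",(310,200,410,280))):
    im=cv2.imread(f"pics/{n[0]}1.png"); x0,y0,x1,y1=b; cv2.imwrite(f"pics/z{n}.png",cv2.resize(im[y0:y1,x0:x1],None,fx=4 if n=="top" else 3.3,fy=4 if n=="top" else 3.3,interpolation=cv2.INTER_CUBIC))
a,b=cv2.imread("pics/zside.png"),cv2.imread("pics/ztop.png"); h=min(a.shape[0],b.shape[0]); cv2.imwrite("pics/z1.png",np.hstack([a[:h],b[:h]]))
E
```

```text
0 [337.8 219. ] [360.2 243.7]
0.0456 [338.7 205.4] [362.6 239.9]
0.056 [338.9 202.2] [363.2 239. ]
0.078 [339.4 195.2] [364.4 237. ]
0.11 [340.2 184.6] [366.4 234. ]
0.15 [341.1 170.4] [369.  229.9]
[ 0.45965355 -0.20320472  0.04562346] [-4.66983524e-01 -1.76199052e-01  1.98989184e+00 -4.56197578e-05
  1.32794050e+00 -2.02345459e+00] 0.00469950315463731 0.019
```

View pics/z1.png

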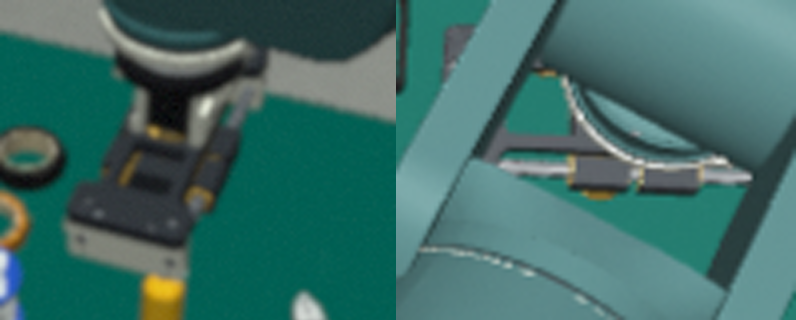

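The picture shows the yellow bottle unmoved at side (339,213), while the fingers have shut on nothing. The gripper looks higher than its reading, so I'll lift it and measure the fingertips directly.

Call:
play_rows(
  deltas=[
    {"slide": [0,0,0.3],"twist": [0,0,0],"fingers": 0},
    {"slide": [0,0,0.3],"twist": [0,0,0],"fingers": 0},
    {"slide": [0,0,0.1],"twist": [0,0,0],"fingers": 0},
    {"slide": [0,0,0],"twist": [0,0,0],"fingers": 0},
    {"slide": [0,0,0],"twist": [0,0,0],"fingers": 0},
    {"slide": [0,0,0],"twist": [0,0,0],"fingers": 0},
    {"slide": [0,0,0],"twist": [0,0,0],"fingers": 0},
    {"slide": [0,0,0],"twist": [0,0,0],"fingers": 0},
  ],
)

```text
t: 5.1
tcp_pos: [0.4594, -0.2031, 0.1497]
orientation: [[-1.0, 0.014, -0.001], [0.014, 1.0, 0.001], [0.001, 0.001, -1.0]]
contact_force: [-0.5, 0.6, 0.5]
opening: 0.643
gripper_force: 0.0
```

```bash
python3 - <<'E'
from h import *
a=snap("top","t2")[180:280,310:440]; b=snap("side","s2")[90:240,270:410]
a=cv2.resize(a,None,fx=3,fy=3,interpolation=cv2.INTER_CUBIC);b=cv2.resize(b,None,fx=2.9,fy=2.9,interpolation=cv2.INTER_CUBIC)
v=np.zeros((435,796,3),np.uint8); v[:300,:390]=a; v[:435,390:]=b[:435,:406]; cv2.imwrite("pics/v2.png",v)
s=get_obs();p=s["tcp_pos"];print(p,s["opening"])
for dy in(-.0465,.0465):
  for dz in(0,-.019): print(dy,dz,[proj(n,p+[0,dy,dz]).round(1) for n in("top","side")])
E
```

```text
[ 0.45953227 -0.20316981  0.15015871] 0.7341148645479209
-0.0465 0 [array([392.9, 230.7]), array([347.7, 156.2])]
-0.0465 -0.019 [array([391.1, 232.6]), array([347.2, 163.1])]
0.0465 0 [array([345. , 229.3]), array([334.2, 185.4])]
0.0465 -0.019 [array([344.2, 231.3]), array([333.9, 192.2])]
```

View pics/v2.png

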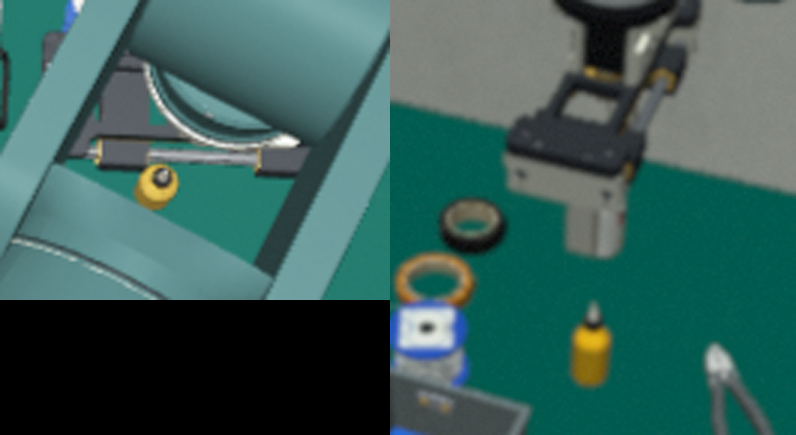

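```bash
python3 - <<'E'
from h import *
for uv in((342.4,178.6),(331,176.2),(351,172.8)):
    o,d=ray("side",*uv)
    for y in(-.17,-.152,-.13): print(uv,(o+d*(y-o[1])/d[1]).round(4))
# scripts cannot tell tool error: check reported TCP vs reach
s=get_obs(); print(s["tcp_pos"],s["opening"])
E
```

```text
(342.4, 178.6) [ 0.4473 -0.17    0.1607]
(342.4, 178.6) [ 0.4428 -0.152   0.1782]
(342.4, 178.6) [ 0.4372 -0.13    0.1995]
(331, 176.2) [ 0.471  -0.17    0.1596]
(331, 176.2) [ 0.4657 -0.152   0.1771]
(331, 176.2) [ 0.4593 -0.13    0.1985]
(351, 172.8) [ 0.4311 -0.17    0.1812]
(351, 172.8) [ 0.427 -0.152  0.198]
(351, 172.8) [ 0.422  -0.13    0.2187]
[ 0.45953227 -0.20316981  0.15015871] 0.7341148645479209
```

The fingertips triangulate about 45 mm higher than the reported TCP implies. I'll descend in guarded steps and watch the force.

Call:
play_rows(
  deltas=[
    {"slide": [0,0,-0.25],"twist": [0,0,0],"fingers": 0},
    {"slide": [0,0,-0.25],"twist": [0,0,0],"fingers": 0},
    {"slide": [0,0,-0.2],"twist": [0,0,0],"fingers": 0},
    {"slide": [0,0,-0.1],"twist": [0,0,0],"fingers": 0},
    {"slide": [0,0,0],"twist": [0,0,0],"fingers": 0},
    {"slide": [0,0,0],"twist": [0,0,0],"fingers": 0},
  ],
)

```text
t: 5.8
tcp_pos: [0.4602, -0.2035, 0.0319]
orientation: [[-1.0, 0.014, 0.001], [0.014, 1.0, -0.0], [-0.001, -0.0, -1.0]]
contact_force: [0.6, 0.5, -0.7]
opening: 1.001
gripper_force: 0.0
```

Call:
play_rows(
  deltas=[
    {"slide": [0,0,-0.05],"twist": [0,0,0],"fingers": 0},
    {"slide": [0,0,-0.05],"twist": [0,0,0],"fingers": 0},
    {"slide": [0,0,-0.05],"twist": [0,0,0],"fingers": 0},
    {"slide": [0,0,-0.05],"twist": [0,0,0],"fingers": 0},
    {"slide": [0,0,0],"twist": [0,0,0],"fingers": 0},
    {"slide": [0,0,0],"twist": [0,0,0],"fingers": 0},
  ],
)

```text
t: 6.4
tcp_pos: [0.4596, -0.2032, 0.0005]
orientation: [[-1.0, 0.014, -0.0], [0.014, 1.0, 0.0], [0.0, 0.0, -1.0]]
contact_force: [0.0, -1.1, -0.5]
opening: 1.0
gripper_force: 0.0
```

```bash
python3 - <<'E'
from h import *
a=snap("top","t3")[200:290,310:440]; b=snap("side","s3")[130:250,280:400]
a=cv2.resize(a,None,fx=3,fy=3,interpolation=cv2.INTER_CUBIC);b=cv2.resize(b,None,fx=3.4,fy=3.4,interpolation=cv2.INTER_CUBIC)
v=np.zeros((408,798,3),np.uint8); v[:270,:390]=a; v[:,390:]=b[:408,:408]; cv2.imwrite("pics/v3.png",v)
s=get_obs();print(s["tcp_pos"],s["opening"],s["contact_force"])
E
```

```text
[ 0.45987503 -0.2033121   0.00095943] 1.0019450808731063 [-0.13233462 -0.26093247  0.12589068]
```

View pics/v3.png

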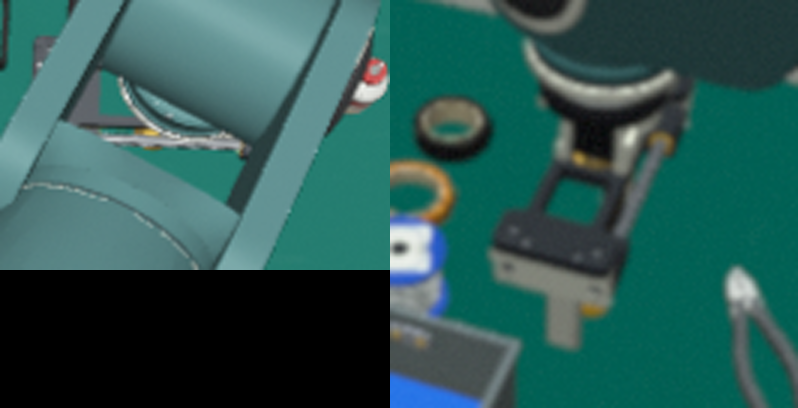

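```bash
python3 - <<'E'
from h import *
s=get_obs();im=cv2.imread("pics/s3.png")
for uv in((335.3,233),(326.2,231)):
    o,d=ray("side",*uv)
    for y in(-.145,-.139,-.133): print(uv,(o+d*(y-o[1])/d[1]).round(4))
h=cv2.cvtColor(im[190:240,325:352],cv2.COLOR_BGR2HSV); m=cv2.inRange(h,(12,110,60),(35,255,255)); ys,xs=np.nonzero(m); print("yellow",xs.min()+325,xs.max()+325,ys.min()+190,ys.max()+190)
for r in range(214,238,2): print(r,im[r,318:350,:].tolist()[::3])
E
```

```text
(335.3, 233) [ 0.448  -0.145   0.0203]
(335.3, 233) [ 0.4464 -0.139   0.0278]
(335.3, 233) [ 0.4448 -0.133   0.0353]
(326.2, 231) [ 0.469  -0.145   0.0186]
(326.2, 231) [ 0.4672 -0.139   0.0262]
(326.2, 231) [ 0.4654 -0.133   0.0337]
yellow 336 341 220 222
214 [[98, 110, 74], [112, 122, 105], [121, 131, 122], [122, 132, 128], [122, 132, 130], [122, 133, 129], [122, 132, 129], [103, 111, 106], [116, 125, 122], [75, 81, 71], [84, 95, 0]]
216 [[84, 96, 1], [87, 99, 25], [94, 105, 58], [116, 126, 120], [120, 131, 128], [122, 133, 130], [121, 130, 128], [118, 126, 123], [111, 120, 116], [84, 94, 65], [85, 98, 2]]
218 [[86, 98, 0], [84, 96, 0], [83, 97, 5], [110, 119, 112], [112, 122, 119], [114, 123, 120], [111, 123, 124], [112, 127, 127], [120, 130, 127], [100, 110, 64], [84, 97, 0]]
220 [[85, 98, 0], [85, 96, 0], [85, 96, 6], [109, 119, 109], [115, 122, 120], [111, 120, 117], [71, 107, 122], [58, 115, 137], [85, 115, 123], [87, 99, 33], [85, 98, 3]]
222 [[85, 97, 0], [85, 96, 1], [84, 97, 12], [110, 118, 111], [114, 122, 119], [110, 118, 115], [68, 94, 93], [42, 101, 108], [70, 98, 78],
[... 426 characters left out ...]
], [105, 113, 111], [85, 96, 44], [84, 96, 0], [85, 98, 3], [84, 96, 0], [84, 97, 0]]
230 [[97, 104, 55], [87, 99, 2], [86, 98, 5], [99, 110, 81], [109, 119, 112], [109, 116, 115], [87, 96, 43], [84, 96, 0], [83, 97, 0], [86, 99, 7], [86, 99, 3]]
232 [[96, 103, 60], [84, 97, 0], [86, 97, 1], [83, 96, 13], [91, 104, 51], [94, 105, 73], [83, 95, 22], [85, 96, 0], [84, 96, 0], [85, 97, 2], [86, 98, 3]]
234 [[86, 95, 28], [83, 96, 0], [85, 97, 2], [83, 96, 0], [83, 96, 0], [86, 99, 6], [87, 100, 7], [85, 98, 0], [84, 97, 2], [84, 97, 0], [83, 96, 0]]
236 [[82, 95, 6], [85, 97, 0], [85, 96, 1], [85, 97, 0], [83, 95, 0], [84, 97, 0], [84, 96, 0], [85, 97, 0], [84, 97, 0], [84, 97, 0], [84, 97, 0]]
```

Call:
play_rows(
  deltas=[
    {"slide": [0,0,0],"twist": [0,0,0],"fingers": 1},
    {"slide": [0,0,0],"twist": [0,0,0],"fingers": 1},
    {"slide": [0,0,0],"twist": [0,0,0],"fingers": 1},
    {"slide": [0,0,0],"twist": [0,0,0],"fingers": 1},
    {"slide": [0,0,0],"twist": [0,0,0],"fingers": 1},
    {"slide": [0,0,0],"twist": [0,0,0],"fingers": 1},
    {"slide": [0,0,0],"twist": [0,0,0],"fingers": 1},
    {"slide": [0,0,0],"twist": [0,0,0],"fingers": 1},
  ],
)

```text
t: 7.3
tcp_pos: [0.4597, -0.2032, 0.0006]
orientation: [[-1.0, 0.014, -0.0], [0.014, 1.0, -0.0], [0.0, -0.0, -1.0]]
contact_force: [-1.0, 0.3, 0.2]
opening: 0.361
gripper_force: 0.0
```

Call:
play_rows(
  deltas=[
    {"slide": [0,0,0],"twist": [0,0,0],"fingers": 1},
    {"slide": [0,0,0],"twist": [0,0,0],"fingers": 1},
    {"slide": [0,0,0],"twist": [0,0,0],"fingers": 1},
  ],
)

```text
t: 7.6
tcp_pos: [0.4597, -0.2032, 0.0006]
orientation: [[-1.0, 0.014, -0.0], [0.014, 1.0, -0.0], [0.0, -0.0, -1.0]]
contact_force: [0.6, 0.3, 0.1]
opening: 0.293
gripper_force: 30.0
```

Call:
play_rows(
  deltas=[
    {"slide": [0,0,0.2],"twist": [0,0,0],"fingers": 1},
    {"slide": [0,0,0.3],"twist": [0,0,0],"fingers": 1},
    {"slide": [0,0,0.3],"twist": [0,0,0],"fingers": 1},
    {"slide": [0,0,0.1],"twist": [0,0,0],"fingers": 1},
    {"slide": [0,0.1,0],"twist": [0,0,0],"fingers": 1},
    {"slide": [0.05,0.2,0],"twist": [0,0,0],"fingers": 1},
    {"slide": [0.08,0.2,0],"twist": [0,0,0],"fingers": 1},
    {"slide": [0.08,0.2,0],"twist": [0,0,0],"fingers": 1},
  ],
)

```text
t: 8.4
tcp_pos: [0.4905, -0.0962, 0.1334]
orientation: [[-1.0, 0.015, -0.002], [0.015, 1.0, 0.001], [0.002, 0.001, -1.0]]
contact_force: [0.8, -1.1, -0.4]
opening: 0.297
gripper_force: 30.0
```

Call:
play_rows(
  deltas=[
    {"slide": [0.08,0.2,0],"twist": [0,0,0],"fingers": 1},
    {"slide": [0.08,0.2,0],"twist": [0,0,0],"fingers": 1},
    {"slide": [0.05,0.2,0],"twist": [0,0,0],"fingers": 1},
    {"slide": [0.02,0.1,0],"twist": [0,0,0],"fingers": 1},
    {"slide": [0,0,0],"twist": [0,0,0],"fingers": 1},
    {"slide": [0,0,0],"twist": [0,0,0],"fingers": 1},
  ],
)

```text
t: 9.0
tcp_pos: [0.5251, 0.0068, 0.1346]
orientation: [[-1.0, 0.014, -0.001], [0.014, 1.0, -0.0], [0.001, -0.0, -1.0]]
contact_force: [-0.8, -0.8, -1.3]
opening: 0.3
gripper_force: 30.0
```

Call:
play_rows(
  deltas=[
    {"slide": [0.009,0.132,0],"twist": [0,0,0],"fingers": 1},
    {"slide": [0,0,-0.13],"twist": [0,0,0],"fingers": 1},
    {"slide": [0,0,0],"twist": [0,0,0],"fingers": 1},
    {"slide": [0,0,0],"twist": [0,0,0],"fingers": 1},
  ],
)

```text
t: 9.4
tcp_pos: [0.5267, 0.0257, 0.116]
orientation: [[-1.0, 0.015, -0.001], [0.015, 1.0, -0.0], [0.001, -0.0, -1.0]]
contact_force: [0.2, -0.3, 0.1]
opening: 0.299
gripper_force: 30.0
```

```bash
python3 - <<'E'
from h import *
s=get_obs();p=s["tcp_pos"];print(p)
b=snap("side","s4")
h=cv2.cvtColor(b,cv2.COLOR_BGR2HSV); m=cv2.inRange(h,(15,120,60),(35,255,255)); k,l,st,c=cv2.connectedComponentsWithStats(m)
for i in range(1,k):
    if st[i,4]>15 and 200<c[i][0]<340: print(st[i],c[i].round(1))
z=p[2]
for dz in(0,.02,.056): print(dz,proj("side",[p[0],p[1],z+dz]).round(1))
cv2.imwrite("pics/v4.png",cv2.resize(b[150:330,190:350],None,fx=3.3,fy=3.3,interpolation=cv2.INTER_CUBIC))
E
```

```text
[0.52665026 0.0257377  0.11602619]
[224 181  12  11  78] [229.7 186. ]
[251 205  12   6  49] [255.8 208. ]
[276 209  11   7  26] [281.8 211.5]
[241 215   6   8  25] [243.8 218.6]
[262 235  13  26 146] [270. 248.]
0 [267.8 256.5]
0.02 [266.9 249.8]
0.056 [265.2 237.1]
```

View pics/v4.png

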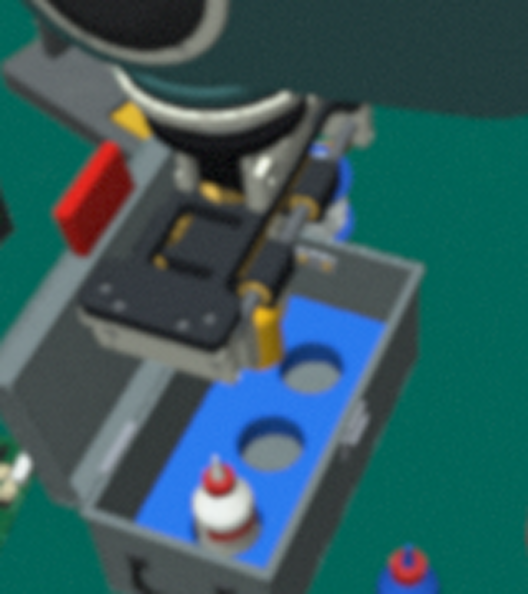

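```bash
python3 - <<'E'
from h import *
for uv in((218.8,251.5),(262,265),(214.5,240)):
    o,d=ray("side",*uv)
    for y in(.10,.12): print(uv,(o+d*(y-o[1])/d[1]).round(4))
E
```

```text
(218.8, 251.5) [0.5711 0.1    0.2039]
(218.8, 251.5) [0.5549 0.12   0.236 ]
(262, 265) [0.4971 0.1    0.2019]
(262, 265) [0.4852 0.12   0.2341]
(214.5, 240) [0.5732 0.1    0.2321]
(214.5, 240) [0.5569 0.12   0.2626]
```

Call:
play_rows(
  deltas=[
    {"slide": [0,0,-0.2],"twist": [0,0,0],"fingers": 1},
    {"slide": [0,0,-0.2],"twist": [0,0,0],"fingers": 1},
    {"slide": [0,0,-0.1],"twist": [0,0,0],"fingers": 1},
    {"slide": [0,0,-0.08],"twist": [0,0,0],"fingers": 1},
    {"slide": [0,0,-0.05],"twist": [0,0,0],"fingers": 1},
    {"slide": [0,0,-0.03],"twist": [0,0,0],"fingers": 1},
    {"slide": [0,0,0],"twist": [0,0,0],"fingers": 1},
  ],
)

```text
t: 10.15
tcp_pos: [0.5272, 0.0266, 0.0173]
orientation: [[-1.0, 0.014, 0.0], [0.014, 1.0, -0.0], [-0.0, -0.0, -1.0]]
contact_force: [0.7, 0.2, -1.3]
opening: 0.3
gripper_force: 30.0
```

Call:
play_rows(
  deltas=[
    {"slide": [0,0,-0.04],"twist": [0,0,0],"fingers": 1},
    {"slide": [0,0,-0.03],"twist": [0,0,0],"fingers": 1},
    {"slide": [0,0,-0.01],"twist": [0,0,0],"fingers": 1},
    {"slide": [0,0,0],"twist": [0,0,0],"fingers": 1},
    {"slide": [0,0,0],"twist": [0,0,0],"fingers": 1},
  ],
)

```text
t: 10.65
tcp_pos: [0.5289, 0.0265, 0.0113]
orientation: [[-1.0, 0.014, 0.004], [0.014, 1.0, -0.0], [-0.004, -0.0, -1.0]]
contact_force: [-30.7, -1.5, 66.9]
opening: 0.294
gripper_force: 68.4
```

Call:
play_rows(
  deltas=[
    {"slide": [0,0,0.04],"twist": [0,0,0],"fingers": 1},
    {"slide": [0,0,0.02],"twist": [0,0,0],"fingers": 1},
    {"slide": [0,0,0],"twist": [0,0,0],"fingers": 1},
  ],
)

```text
t: 10.95
tcp_pos: [0.5273, 0.0266, 0.0145]
orientation: [[-1.0, 0.014, 0.001], [0.014, 1.0, 0.0], [-0.001, 0.0, -1.0]]
contact_force: [1.5, -0.2, -1.5]
opening: 0.298
gripper_force: 30.0
```

```bash
python3 - <<'E'
from h import *
s=get_obs();p=s["tcp_pos"];print(p,s["contact_force"],s["torque"])
b=snap("side","s5");t=snap("top","t5")
h=cv2.cvtColor(b,cv2.COLOR_BGR2HSV); m=cv2.inRange(h,(15,120,60),(35,255,255)); k,l,st,c=cv2.connectedComponentsWithStats(m)
for i in range(1,k):
    if st[i,4]>8 and 200<c[i][0]<340: print(st[i],c[i].round(1))
z=p[2]
for dz in(0,.02,.056): print(dz,proj("side",[p[0],p[1],z+dz]).round(1))
x0,y0=225,215
v=cv2.resize(b[y0:y0+100,x0:x0+80],None,fx=5,fy=5,interpolation=cv2.INTER_CUBIC)
w=cv2.resize(t[150:250,190:270],None,fx=5,fy=5,interpolation=cv2.INTER_CUBIC)
cv2.imwrite("pics/v5.png",np.hstack([v,w[:, :400]]))
E
```

```text
[0.52728695 0.02660563 0.01447257] [ 1.45573808 -0.24866572 -1.51462793] [ 0.09755173 -0.04255564 -0.03562273]
[257 245  11   7  43] [261.4 248.2]
[248 255   5   7  19] [250.2 258. ]
[267 273  11  18  85] [273.8 282.5]
[296 390   3   4  10] [297.2 391.5]
[335 411   3   4  10] [336.  412.5]
0 [271.3 287. ]
0.02 [270.6 281.4]
0.056 [269.2 271. ]
```

Call:
play_rows(
  deltas=[
    {"slide": [0,0,-0.01],"twist": [0,0,0],"fingers": 1},
    {"slide": [0,0,-0.005],"twist": [0,0,0],"fingers": 1},
    {"slide": [0,0,0],"twist": [0,0,0],"fingers": 1},
  ],
)

```text
t: 11.35
tcp_pos: [0.5272, 0.0266, 0.0123]
orientation: [[-1.0, 0.014, 0.0], [0.014, 1.0, 0.0], [-0.0, 0.0, -1.0]]
contact_force: [-4.7, 0.0, 10.9]
opening: 0.297
gripper_force: 36.0
```

```bash
python3 - <<'E'
from h import *
s=get_obs();print(s["tcp_pos"],s["contact_force"],s["torque"],s["gripper_force"],s["opening"])
E
```

```text
[0.52721568 0.02663176 0.01234736] [-4.66421582  0.03213106 10.93564283] [ 0.08533974  0.79552364 -0.0080738 ] 35.9583711407322 0.2965980551935088
```

View pics/v5.png

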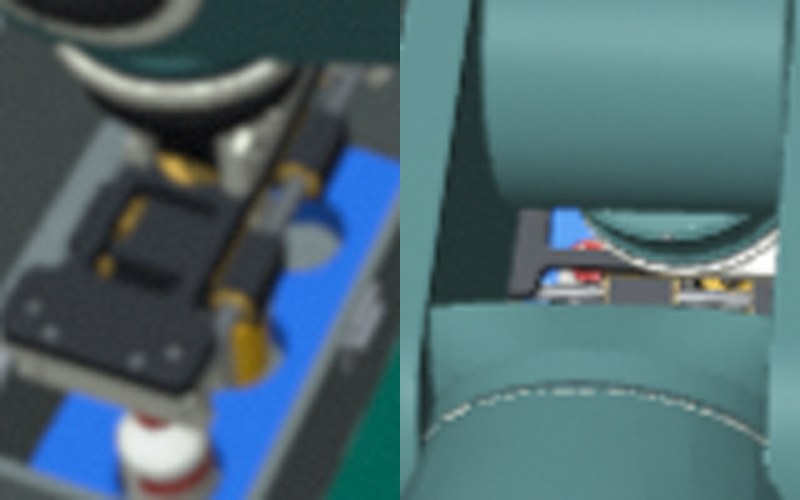

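The pad-force rise equals half the contact force per finger. That means the fingertips are resting on the insert, so they stand about 15 mm above the reported TCP height. The bottle's base is already well inside the well, with about 8 mm to go. I'll ease the fingers open slightly so that it slides down guided between the pads.

Call:
play_rows(
  deltas=[
    {"slide": [0,0,0.008],"twist": [0,0,0],"fingers": 0.72},
    {"slide": [0,0,0],"twist": [0,0,0],"fingers": 0.7},
    {"slide": [0,0,0],"twist": [0,0,0],"fingers": 0.68},
    {"slide": [0,0,0],"twist": [0,0,0],"fingers": 0.67},
    {"slide": [0,0,0],"twist": [0,0,0],"fingers": 0.66},
    {"slide": [0,0,0],"twist": [0,0,0],"fingers": 0.62},
    {"slide": [0,0,0],"twist": [0,0,0],"fingers": 0.58},
    {"slide": [0,0,0],"twist": [0,0,0],"fingers": 0.55},
  ],
)

```text
t: 12.15
tcp_pos: [0.5272, 0.0267, 0.0133]
orientation: [[-1.0, 0.014, 0.0], [0.014, 1.0, 0.0], [-0.0, 0.0, -1.0]]
contact_force: [0.5, 1.6, 4.9]
opening: 0.44
gripper_force: 2.6
```

Call:
play_rows(
  deltas=[
    {"slide": [0,0,0],"twist": [0,0,0],"fingers": 0.55},
    {"slide": [0,0,0],"twist": [0,0,0],"fingers": 0.55},
  ],
)

```text
t: 12.35
tcp_pos: [0.5272, 0.0269, 0.0133]
orientation: [[-1.0, 0.014, 0.001], [0.014, 1.0, 0.001], [-0.0, 0.001, -1.0]]
contact_force: [0.9, 2.5, 5.6]
opening: 0.447
gripper_force: 2.5
```

Call:
play_rows(
  deltas=[
    {"slide": [0,0,0.01],"twist": [0,0,0],"fingers": 0.55},
    {"slide": [0,0,0.03],"twist": [0,0,0],"fingers": 0.55},
    {"slide": [0,0,0],"twist": [0,0,0],"fingers": 0.55},
  ],
)

```text
t: 12.65
tcp_pos: [0.5272, 0.0266, 0.0195]
orientation: [[-1.0, 0.014, 0.0], [0.014, 1.0, -0.0], [-0.0, -0.0, -1.0]]
contact_force: [-0.6, -0.0, 0.5]
opening: 0.449
gripper_force: 0.0
```

```bash
cat > m.py <<'E'
from h import *
def yel(f,lo=(15,120,60),hi=(35,255,255),box=(240,225,330,300)):
    b=snap("side",f); x0,y0,x1,y1=box
    m=cv2.inRange(cv2.cvtColor(b[y0:y1,x0:x1],cv2.COLOR_BGR2HSV),lo,hi); k,l,st,c=cv2.connectedComponentsWithStats(m)
    for i in range(1,k):
        if st[i,4]>8: print(st[i][:4]+[x0,y0,0,0],c[i].round(1)+[x0,y0])
E
python3 - <<'E'
from m import *
yel("s6"); s=get_obs(); print(s["tcp_pos"],s["contact_force"],s["opening"])
for z in(.003,.018,.059,): print(z,proj("side",[.5262,.0263,z]).round(1))
E
```

```text
[257 243  11   6] [261.3 246.3]
[266 275  12  17] [273.  283.6]
[0.52713641 0.02658599 0.01933319] [ 0.1177599   0.67153494 -0.53127498] 0.45108860432711284
0.003 [272.3 290.1]
0.018 [271.7 286. ]
0.059 [270.2 274.4]
```

Call:
play_rows(
  deltas=[
    {"slide": [0,0,0.1],"twist": [0,0,0],"fingers": 0.55},
    {"slide": [0,0,0.25],"twist": [0,0,0],"fingers": 0.55},
    {"slide": [0,0,0.3],"twist": [0,0,0],"fingers": 0.55},
    {"slide": [0,0,0.25],"twist": [0,0,0],"fingers": 0.4},
    {"slide": [0,-0.1,0],"twist": [0,0,0],"fingers": 0},
    {"slide": [-0.03,-0.25,0],"twist": [0,0,0],"fingers": 0},
    {"slide": [-0.03,-0.3,0],"twist": [0,0,0],"fingers": 0},
    {"slide": [-0.03,-0.3,0],"twist": [0,0,0],"fingers": 0},
  ],
)

```text
t: 13.5
tcp_pos: [0.513, -0.1174, 0.1546]
orientation: [[-1.0, 0.013, 0.0], [0.013, 1.0, -0.0], [-0.0, -0.0, -1.0]]
contact_force: [0.4, -0.0, 0.2]
opening: 0.831
gripper_force: 0.0
```

Call:
play_rows(
  deltas=[
    {"slide": [-0.03,-0.3,0],"twist": [0,0,0],"fingers": 0},
    {"slide": [-0.03,-0.3,0],"twist": [0,0,0],"fingers": 0},
    {"slide": [-0.03,-0.3,0],"twist": [0,0,0],"fingers": 0},
    {"slide": [-0.03,-0.3,0],"twist": [0,0,0],"fingers": 0},
    {"slide": [-0.01,-0.2,0],"twist": [0,0,0],"fingers": 0},
    {"slide": [0,-0.1,0],"twist": [0,0,0],"fingers": 0},
    {"slide": [0,0,0],"twist": [0,0,0],"fingers": 0},
    {"slide": [0,0,0],"twist": [0,0,0],"fingers": 0},
  ],
)

```text
t: 14.3
tcp_pos: [0.4941, -0.3401, 0.1541]
orientation: [[-1.0, 0.014, -0.0], [0.014, 1.0, 0.0], [0.0, 0.0, -1.0]]
contact_force: [-0.4, 0.3, -0.5]
opening: 1.0
gripper_force: 0.0
```

```bash
python3 - <<'E'
from m import *
yel("s7"); yel("s7b",(0,0,110),(180,50,255),(330,120,362,190)); t=snap("top","t7")
h=cv2.cvtColor(t[175:245,190:320],cv2.COLOR_BGR2HSV); m=cv2.inRange(h,(15,120,60),(35,255,255)); k,l,st,c=cv2.connectedComponentsWithStats(m)
print([(st[i],c[i]+[190,175]) for i in range(1,k) if st[i,4]>8])
s=get_obs(); print(s["tcp_pos"],s["orientation"][:,1])
for z in(.03,.059): print(proj("top",[.5262,.0263,z]),proj("side",[.5262,.0263,z]))
E
```

```text
[264 275  14  17] [271.  283.2]
[330 120  32  25] [346.9 130.7]
[343 145   4   5] [344.7 147.3]
[337 154  14  25] [342.7 165.4]
[(array([ 61,  27,  13,  15, 125], dtype=int32), array([257.904, 209.888]))]
[ 0.49434457 -0.33966867  0.15431506] [1.29856003e-02 9.99915683e-01 2.78302913e-05]
[258.13895929 208.73405257] [271.30598512 282.7289135 ]
[256.91284516 205.38030072] [270.20858737 274.44550133]
```

Call:
play_rows(
  deltas=[
    {"slide": [-0.005,-0.065,0],"twist": [0,0,0],"fingers": 0},
    {"slide": [0,0,-0.15],"twist": [0,0,0],"fingers": 0},
    {"slide": [0,0,-0.25],"twist": [0,0,0],"fingers": 0},
    {"slide": [0,0,-0.25],"twist": [0,0,0],"fingers": 0},
    {"slide": [0,0,-0.18],"twist": [0,0,0],"fingers": 0},
    {"slide": [0,0,-0.1],"twist": [0,0,0],"fingers": 0},
    {"slide": [0,0,0],"twist": [0,0,0],"fingers": 0},
    {"slide": [0,0,0],"twist": [0,0,0],"fingers": 0.5},
  ],
)

```text
t: 15.25
tcp_pos: [0.4938, -0.351, 0.0159]
orientation: [[-1.0, 0.014, 0.001], [0.014, 1.0, -0.001], [-0.001, -0.001, -1.0]]
contact_force: [0.1, 0.7, -0.7]
opening: 0.95
gripper_force: 0.0
```

Call:
play_rows(
  deltas=[
    {"slide": [0,0,0],"twist": [0,0,0],"fingers": 1},
    {"slide": [0,0,0],"twist": [0,0,0],"fingers": 1},
    {"slide": [0,0,0],"twist": [0,0,0],"fingers": 1},
    {"slide": [0,0,0],"twist": [0,0,0],"fingers": 1},
    {"slide": [0,0,0],"twist": [0,0,0],"fingers": 1},
    {"slide": [0,0,0],"twist": [0,0,0],"fingers": 1},
    {"slide": [0,0,0],"twist": [0,0,0],"fingers": 1},
    {"slide": [0,0,0],"twist": [0,0,0],"fingers": 1},
  ],
)

```text
t: 16.05
tcp_pos: [0.4933, -0.3507, 0.0146]
orientation: [[-1.0, 0.014, 0.0], [0.014, 1.0, 0.0], [-0.0, 0.0, -1.0]]
contact_force: [-0.6, -0.1, 0.7]
opening: 0.362
gripper_force: 30.0
```

Call:
play_rows(
  deltas=[
    {"slide": [0,0,0],"twist": [0,0,0],"fingers": 1},
    {"slide": [0,0,0],"twist": [0,0,0],"fingers": 1},
    {"slide": [0,0,0],"twist": [0,0,0],"fingers": 1},
  ],
)

```text
t: 16.35
tcp_pos: [0.4933, -0.3507, 0.0146]
orientation: [[-1.0, 0.014, -0.0], [0.014, 1.0, 0.0], [0.0, 0.0, -1.0]]
contact_force: [-0.1, -0.0, -0.3]
opening: 0.357
gripper_force: 30.0
```

Call:
play_rows(
  deltas=[
    {"slide": [0,0,0.15],"twist": [0,0,0],"fingers": 1},
    {"slide": [0,0,0.25],"twist": [0,0,0],"fingers": 1},
    {"slide": [0,0,0.3],"twist": [0,0,0],"fingers": 1},
    {"slide": [0,0.1,0.2],"twist": [0,0,0],"fingers": 1},
    {"slide": [0.03,0.2,0],"twist": [0,0,0],"fingers": 1},
    {"slide": [0.03,0.25,0],"twist": [0,0,0],"fingers": 1},
    {"slide": [0.03,0.25,0],"twist": [0,0,0],"fingers": 1},
    {"slide": [0.03,0.25,0],"twist": [0,0,0],"fingers": 1},
  ],
)

```text
t: 17.15
tcp_pos: [0.5111, -0.1918, 0.1495]
orientation: [[-1.0, 0.015, -0.0], [0.015, 1.0, 0.0], [0.0, 0.0, -1.0]]
contact_force: [0.6, -0.4, -0.5]
opening: 0.359
gripper_force: 30.0
```

Call:
play_rows(
  deltas=[
    {"slide": [0.03,0.25,0],"twist": [0,0,0],"fingers": 1},
    {"slide": [0.03,0.25,0],"twist": [0,0,0],"fingers": 1},
    {"slide": [0.02,0.25,0],"twist": [0,0,0],"fingers": 1},
    {"slide": [0.01,0.2,0],"twist": [0,0,0],"fingers": 1},
    {"slide": [0,0.1,0],"twist": [0,0,0],"fingers": 1},
    {"slide": [0,0,0],"twist": [0,0,0],"fingers": 1},
    {"slide": [0,0,0],"twist": [0,0,0],"fingers": 1},
  ],
)

```text
t: 17.85
tcp_pos: [0.5248, -0.0362, 0.1495]
orientation: [[-1.0, 0.014, -0.0], [0.014, 1.0, -0.0], [0.0, -0.0, -1.0]]
contact_force: [0.3, -0.6, -0.7]
opening: 0.362
gripper_force: 30.0
```

Call:
play_rows(
  deltas=[
    {"slide": [0,0.015,-0.1],"twist": [0,0,0],"fingers": 1},
    {"slide": [0,0,-0.25],"twist": [0,0,0],"fingers": 1},
    {"slide": [0,0,-0.2],"twist": [0,0,0],"fingers": 1},
    {"slide": [0,0,-0.1],"twist": [0,0,0],"fingers": 1},
    {"slide": [0,0,0],"twist": [0,0,0],"fingers": 1},
    {"slide": [0,0,0],"twist": [0,0,0],"fingers": 1},
  ],
)

```text
t: 18.45
tcp_pos: [0.5252, -0.0338, 0.0529]
orientation: [[-1.0, 0.015, 0.001], [0.015, 1.0, -0.0], [-0.001, -0.0, -1.0]]
contact_force: [0.2, 0.6, -0.0]
opening: 0.361
gripper_force: 30.0
```

```bash
python3 - <<'E'
from m import *
yel("s8",(0,0,90),(180,70,255),(265,225,305,280)); s=get_obs(); p=s["tcp_pos"]; print(p,s["contact_force"])
zb=p[2]-.0146
import math
for a in np.arange(0,360,30):
    q=[p[0]+.017*math.cos(math.radians(a)),p[1]+.017*math.sin(math.radians(a)),zb]; print(int(a),proj("side",q).round(1),end=' ')
b=cv2.imread("pics/s8.png")
for r in range(244,284,4): print(r,b[r,266:304:2].tolist())
E
```

```text
[294 225  11   5] [299.7 226.5]
[265 237  29  31] [281.5 254.6]
[293 256  12  24] [298.8 271.2]
[268 269   5   5] [269.6 271.6]
[ 0.52548424 -0.03375494  0.05345435] [ 0.53753157 -0.40422609  0.25766554]
0 [275.1 254.8] 30 [274.6 258.2] 60 [276.2 261.4] 90 [279.7 263.4] 120 [284.  263.7] 150 [288.1 262.2] 180 [290.6 259.3] 210 [291.1 255.8] 240 [289.4 252.7] 270 [286.  250.8] 300 [281.7 250.5] 330 [277.8 251.9] 244 [[90, 86, 80], [71, 65, 61], [64, 59, 52], [84, 80, 73], [94, 91, 85], [65, 61, 54], [58, 52, 47], [37, 36, 33], [112, 115, 111], [218, 224, 217], [223, 228, 224], [177, 184, 178], [147, 126, 116], [195, 105, 56], [185, 101, 56], [150, 94, 66], [115, 87, 71], [87, 83, 71], [80, 81, 74]]
248 [[40, 37, 32], [47, 42, 39], [53, 49, 43], [61, 56, 51], [61, 56, 50], [50, 46, 40], [47, 46, 44], [71, 74, 72], [124, 132, 128], [166, 173, 167], [142, 147, 143], [87, 92, 109], [108, 65, 82], [226, 114, 50], [234, 120, 41], [234, 119, 40], [234, 120, 41], [234, 118, 44], [231, 117, 42]]
252 [[122, 132, 127], [114, 123, 119], [104, 112, 110], [84, 91, 88], [66, 71, 69], [73, 77, 75], [
[... 1685 characters left out ...]
, 42], [218, 125, 75], [147, 131, 112], [132, 127, 118], [105, 100, 95], [60, 60, 53]]
276 [[82, 134, 166], [29, 78, 98], [27, 49, 58], [19, 78, 101], [27, 133, 172], [106, 137, 167], [212, 116, 80], [232, 118, 40], [235, 121, 41], [235, 121, 44], [234, 120, 42], [235, 120, 41], [234, 120, 42], [218, 125, 75], [149, 132, 115], [136, 132, 122], [141, 136, 128], [129, 123, 116], [72, 72, 65]]
280 [[28, 188, 234], [29, 198, 238], [32, 197, 238], [34, 197, 238], [25, 181, 228], [24, 149, 194], [83, 87, 100], [148, 71, 26], [222, 108, 36], [234, 121, 43], [234, 120, 40], [234, 120, 42], [218, 124, 75], [148, 133, 114], [125, 122, 111], [138, 132, 126], [144, 136, 130], [89, 85, 80], [56, 59, 51]]
```

Call:
play_rows(
  deltas=[
    {"slide": [-0.005,0,-0.05],"twist": [0,0,0],"fingers": 1},
    {"slide": [0,0,-0.05],"twist": [0,0,0],"fingers": 1},
    {"slide": [0,0,-0.05],"twist": [0,0,0],"fingers": 1},
    {"slide": [0,0,-0.03],"twist": [0,0,0],"fingers": 1},
    {"slide": [0,0,0],"twist": [0,0,0],"fingers": 1},
    {"slide": [0,0,0],"twist": [0,0,0],"fingers": 1},
  ],
)

```text
t: 19.1
tcp_pos: [0.524, -0.0334, 0.0251]
orientation: [[-1.0, 0.014, -0.0], [0.014, 1.0, 0.0], [0.0, 0.0, -1.0]]
contact_force: [1.5, -0.9, -1.5]
opening: 0.361
gripper_force: 30.0
```

Base is about 10 mm up and inside the well with no contact.

Call:
play_rows(
  deltas=[
    {"slide": [0.002,0,-0.02],"twist": [0,0,0],"fingers": 1},
    {"slide": [0,0,-0.015],"twist": [0,0,0],"fingers": 1},
    {"slide": [0,0,-0.006],"twist": [0,0,0],"fingers": 1},
    {"slide": [0,0,0],"twist": [0,0,0],"fingers": 1},
  ],
)

```text
t: 19.5
tcp_pos: [0.5243, -0.0334, 0.0188]
orientation: [[-1.0, 0.014, -0.0], [0.014, 1.0, 0.0], [0.0, 0.0, -1.0]]
contact_force: [-0.1, 0.2, -1.0]
opening: 0.359
gripper_force: 30.0
```

Call:
play_rows(
  deltas=[
    {"slide": [0,0,-0.006],"twist": [0,0,0],"fingers": 1},
    {"slide": [0,0,0],"twist": [0,0,0],"fingers": 0.65},
    {"slide": [0,0,0],"twist": [0,0,0],"fingers": 0.6},
    {"slide": [0,0,0],"twist": [0,0,0],"fingers": 0.55},
    {"slide": [0,0,0],"twist": [0,0,0],"fingers": 0.52},
    {"slide": [0,0,0],"twist": [0,0,0],"fingers": 0.52},
  ],
)

```text
t: 20.1
tcp_pos: [0.5244, -0.0334, 0.0181]
orientation: [[-1.0, 0.014, 0.0], [0.014, 1.0, -0.0], [-0.0, -0.0, -1.0]]
contact_force: [0.4, 0.4, -0.1]
opening: 0.478
gripper_force: 0.0
```

Call:
play_rows(
  deltas=[
    {"slide": [0,0,0.05],"twist": [0,0,0],"fingers": 0.52},
    {"slide": [0,0,0.15],"twist": [0,0,0],"fingers": 0.52},
    {"slide": [0,0,0.25],"twist": [0,0,0],"fingers": 0.52},
    {"slide": [0,0,0.3],"twist": [0,0,0],"fingers": 0.52},
    {"slide": [0,0,0.3],"twist": [0,0,0],"fingers": 0.3},
    {"slide": [0,0,0.3],"twist": [0,0,0],"fingers": 0},
    {"slide": [0,0,0.3],"twist": [0,0,0],"fingers": 0},
    {"slide": [0,0,0.1],"twist": [0,0,0],"fingers": 0},
  ],
)

```text
t: 20.9
tcp_pos: [0.5249, -0.0335, 0.2863]
orientation: [[-1.0, 0.014, 0.006], [0.014, 1.0, -0.001], [-0.006, -0.001, -1.0]]
contact_force: [0.2, 0.7, 0.3]
opening: 0.774
gripper_force: 0.0
```

Call:
play_rows(
  deltas=[
    {"slide": [0,0,0],"twist": [0,0,-0.18],"fingers": 0},
    {"slide": [0,0,0],"twist": [0,0,-0.18],"fingers": 0},
    {"slide": [0,0,0],"twist": [0,0,-0.18],"fingers": 0},
    {"slide": [0,0,0],"twist": [0,0,-0.18],"fingers": 0},
    {"slide": [0,0,0],"twist": [0,0,-0.18],"fingers": 0},
    {"slide": [0,0,0],"twist": [0,0,-0.18],"fingers": 0},
    {"slide": [0,0,0],"twist": [0,0,-0.18],"fingers": 0},
    {"slide": [0,0,0],"twist": [0,0,-0.18],"fingers": 0},
  ],
)

```text
t: 21.7
tcp_pos: [0.5241, -0.0334, 0.2805]
orientation: [[-0.407, 0.913, -0.0], [0.913, 0.407, 0.0], [0.0, -0.0, -1.0]]
contact_force: [-0.9, -1.2, -0.8]
opening: 1.001
gripper_force: 0.0
```

Call:
play_rows(
  deltas=[
    {"slide": [0.05,0.05,0],"twist": [0,0,-0.18],"fingers": 0},
    {"slide": [0.05,0.1,0],"twist": [0,0,-0.18],"fingers": 0},
    {"slide": [0.1,0.1,0],"twist": [0,0,-0.18],"fingers": 0},
    {"slide": [0.1,0.05,0],"twist": [0,0,-0.02],"fingers": 0},
    {"slide": [0,0,0],"twist": [0,0,0],"fingers": 0},
    {"slide": [0,0,0],"twist": [0,0,0],"fingers": 0},
  ],
)

```text
t: 22.3
tcp_pos: [0.569, 0.0115, 0.2803]
orientation: [[0.013, 1.0, -0.001], [1.0, -0.013, -0.0], [-0.0, -0.001, -1.0]]
contact_force: [0.0, -0.0, -0.2]
opening: 1.003
gripper_force: 0.0
```

```bash
python3 - <<'E'
from m import *
yel("s9"); yel("s9b",(0,0,110),(180,50,255),(270,235,300,275)); t=snap("top","t9")
for lo,hi in(((15,120,60),(35,255,255)),((0,0,120),(180,50,255)),((0,130,80),(8,255,255))):
  for n,im,b in(("top",t,(240,170,300,225)),("side",cv2.imread("pics/s9b.png"),(205,190,300,310))):
    x0,y0,x1,y1=b;h=cv2.cvtColor(im[y0:y1,x0:x1],cv2.COLOR_BGR2HSV); m=cv2.inRange(h,lo,hi); k,l,st,c=cv2.connectedComponentsWithStats(m)
    print(n,lo,[((st[i][:4]+[x0,y0,0,0]).tolist(),(c[i]+[x0,y0]).round(1).tolist()) for i in range(1,k) if st[i,4]>8])
for z in(.03,.071,.08): print("white exp",proj("top",[.5247,-.034,z]).round(1),proj("side",[.5247,-.034,z]).round(1))
s=get_obs(); print(s["tcp_pos"],s["orientation"].round(3).tolist())
E
```

```text
[264 275  14  17] [271.1 283.1]
[281 239   3   7] [282.1 242. ]
[276 248  15  21] [282.7 257.8]
[296 267   4   8] [297.8 271.8]
top (15, 120, 60) []
side (15, 120, 60) [([273, 190, 5, 4], [274.5, 191.3]), ([290, 190, 8, 5], [293.9, 192.0]), ([264, 275, 14, 17], [271.1, 283.1])]
top (0, 0, 120) [([283, 172, 17, 10], [291.2, 176.2]), ([240, 175, 19, 5], [249.2, 176.7]), ([277, 201, 17, 19], [285.0, 211.1]), ([283, 202, 3, 4], [283.7, 203.6])]
side (0, 0, 120) [([231, 190, 13, 16], [236.1, 196.2]), ([274, 194, 18, 15], [282.3, 202.3]), ([272, 211, 22, 13], [283.7, 217.0]), ([212, 216, 55, 85], [238.4, 258.4]), ([281, 225, 9, 5], [285.5, 226.9]), ([205, 228, 12, 19], [209.2, 235.3]), ([281, 239, 3, 7], [282.0, 242.1]), ([276, 248, 15, 21], [282.5, 257.5]), ([293, 271, 7, 13], [296.5, 277.8]), ([254, 290, 3, 5], [255.2, 292.1]), ([249, 295, 18, 15], [257.1, 303.4]), ([216, 304, 14, 6], [221.6, 306.6])]
top (0, 130, 80) [([280, 202, 8, 7], [283.2, 205.8])]
side (0, 130, 80) [([207, 193, 23, 34], [218.0, 209.5]), ([280, 246, 6, 4], [282.1, 247.7]), ([253, 293, 8, 7], [256.4, 296.8])]
white exp [285.4 210.2] [283.5 259.6]
white exp [284.7 205.4] [282.4 247.4]
white exp [284.5 204.3] [282.2 244.6]
[0.56883002 0.01116742 0.28073727] [[0.014, 1.0, 0.0], [1.0, -0.014, -0.0], [-0.0, 0.0, -1.0]]
```

Call:
play_rows(
  deltas=[
    {"slide": [0.1,0.03,0],"twist": [0,0.076,0],"fingers": 0},
    {"slide": [0.15,0.03,0],"twist": [0,0.076,0],"fingers": 0},
    {"slide": [0.105,0.03,-0.05],"twist": [0,0.076,0],"fingers": 0},
    {"slide": [0,0,0],"twist": [0,0,0],"fingers": 0},
    {"slide": [0,0,0],"twist": [0,0,0],"fingers": 0},
  ],
)

```text
t: 22.95
tcp_pos: [0.6225, 0.0248, 0.2726]
orientation: [[0.014, 0.984, -0.179], [1.0, -0.014, 0.0], [-0.003, -0.179, -0.984]]
contact_force: [-0.1, -0.4, 0.9]
opening: 1.002
gripper_force: 0.0
```

```bash
python3 - <<'E'
from m import *
s=get_obs(); p=s["tcp_pos"];R=s["orientation"]; print(p,R.round(3).tolist(),s["q"].round(2))
b=snap("side","s10"); 
# near (y+) side outline of the fingers: predicted tips under both bias models
for nm,off in(("world",np.array([0,0,.034])),("tool",-.034*R[:,2])):
    c=p+off
    for sg in(-1,1):
        print(nm,sg,"inner tip",proj("side",c+.019*R[:,2]+sg*.0465*R[:,1]+.0075*np.array([0,1,0])).round(1),"outer",proj("side",c+.019*R[:,2]+sg*.064*R[:,1]+.0075*np.array([0,1,0])).round(1))
cv2.imwrite("pics/v10.png",cv2.resize(b[120:280,160:320],None,fx=3.5,fy=3.5,interpolation=cv2.INTER_CUBIC))
g=cv2.cvtColor(b,cv2.COLOR_BGR2HSV)
for r in range(170,232,4): print(r,[tuple(int(k) for k in g[r,c]) for c in range(196,262,3)])
E
```

```text
[0.62248832 0.0247725  0.27256996] [[0.014, 0.984, -0.179], [1.0, -0.014, 0.0], [-0.003, -0.179, -0.984]] [-0.    0.12  1.34 -0.    1.86  0.01]
world -1 inner tip [227.9 180.8] outer [238.  182.1]
world 1 inner tip [177.5 174.3] outer [168.5 173.1]
tool -1 inner tip [224.4 180.1] outer [234.3 181.4]
tool 1 inner tip [174.2 173.6] outer [165.3 172.5]
170 [(94, 20, 101), (98, 21, 99), (94, 21, 98), (100, 23, 101), (97, 23, 99), (97, 23, 98), (100, 23, 98), (97, 23, 99), (80, 22, 104), (38, 23, 123), (38, 25, 123), (38, 19, 108), (35, 16, 98), (73, 21, 107), (84, 10, 132), (99, 18, 101), (87, 49, 105), (84, 155, 94), (86, 255, 92), (86, 244, 92), (86, 238, 92), (86, 255, 91)]
174 [(94, 22, 82), (97, 23, 99), (96, 26, 100), (93, 23, 99), (94, 18, 100), (97, 23, 101), (97, 23, 101), (98, 21, 99), (99, 26, 100), (47, 20, 117), (36, 21, 123), (36, 21, 123), (68, 17, 123), (94, 13, 153), (23, 152, 141), (24, 49, 146), (85, 15, 102), (95, 28, 100), (90, 34, 97), (84, 129, 95), (86, 244, 91), (86, 255, 92)]
178 [(81, 78, 65), (90, 21, 61), (95, 19, 81), (101, 21, 97), (95, 28, 100), (97, 23, 1
[... 3769 characters left out ...]
30, 67), (81, 26, 69), (92, 32, 103), (92, 31, 130)]
226 [(86, 249, 92), (86, 255, 89), (85, 255, 90), (86, 246, 90), (86, 181, 93), (0, 11, 92), (0, 188, 106), (177, 72, 96), (95, 33, 100), (90, 27, 66), (90, 35, 65), (90, 31, 66), (90, 35, 66), (83, 32, 64), (99, 38, 67), (94, 26, 69), (83, 30, 69), (90, 27, 67), (86, 27, 67), (93, 28, 91), (94, 34, 129), (100, 32, 144)]
230 [(86, 255, 89), (86, 252, 91), (86, 246, 90), (85, 181, 96), (91, 46, 117), (95, 33, 130), (92, 32, 128), (95, 30, 109), (99, 27, 66), (90, 27, 65), (87, 34, 67), (90, 28, 64), (90, 31, 65), (86, 31, 66), (90, 27, 66), (94, 27, 66), (93, 34, 68), (90, 31, 66), (93, 33, 78), (94, 34, 127), (95, 32, 135), (106, 25, 156)]
```

Call:
play_rows(
  deltas=[
    {"slide": [-0.022,0,-0.118],"twist": [0,0,0],"fingers": 0},
    {"slide": [-0.022,0,-0.118],"twist": [0,0,0],"fingers": 0},
    {"slide": [-0.022,0,-0.118],"twist": [0,0,0],"fingers": 0},
    {"slide": [0,0,0],"twist": [0,0,0],"fingers": 0},
  ],
)

```text
t: 23.4
tcp_pos: [0.6111, 0.0248, 0.2192]
orientation: [[0.014, 0.984, -0.179], [1.0, -0.014, 0.0], [-0.003, -0.179, -0.984]]
contact_force: [-0.8, -0.4, -0.1]
opening: 1.001
gripper_force: 0.0
```

Call:
play_rows(
  deltas=[
    {"slide": [-0.022,0,-0.1],"twist": [0,0,0],"fingers": 0},
    {"slide": [-0.022,0,-0.1],"twist": [0,0,0],"fingers": 0},
    {"slide": [0,0,0],"twist": [0,0,0],"fingers": 0.3},
    {"slide": [0,0,0],"twist": [0,0,0],"fingers": 0.6},
    {"slide": [0,0,0],"twist": [0,0,0],"fingers": 0.6},
    {"slide": [0,0,0],"twist": [0,0,0],"fingers": 0.6},
    {"slide": [0,0,0],"twist": [0,0,0],"fingers": 0.6},
  ],
)

```text
t: 24.1
tcp_pos: [0.6063, 0.0251, 0.1903]
orientation: [[0.014, 0.984, -0.178], [1.0, -0.014, -0.0], [-0.003, -0.178, -0.984]]
contact_force: [0.5, 0.4, -0.3]
opening: 0.615
gripper_force: 0.0
```

```bash
python3 - <<'E'
from m import *
yel("s11",(0,130,80),(8,255,255),(195,180,245,240)); yel("s12"); s=get_obs(); print(s["tcp_pos"],s["contact_force"],s["opening"])
E
```

```text
[207 194  21  33] [216.9 210.9]
[264 275  14  17] [271.  283.2]
[0.60618716 0.02511043 0.19012672] [ 0.30896417 -0.58203528  0.90846519] 0.535020528122391
```

Call:
play_rows(
  deltas=[
    {"slide": [-0.005,0,-0.027],"twist": [0,0,0],"fingers": 0.65},
    {"slide": [0,0,0],"twist": [0,0,0],"fingers": 0.7},
    {"slide": [0,0,0],"twist": [0,0,0],"fingers": 0.75},
    {"slide": [0,0,0],"twist": [0,0,0],"fingers": 0.8},
    {"slide": [0,0,0],"twist": [0,0,0],"fingers": 0.84},
    {"slide": [0,0,0],"twist": [0,0,0],"fingers": 0.84},
  ],
)

```text
t: 24.8
tcp_pos: [0.6053, 0.0251, 0.186]
orientation: [[0.014, 0.984, -0.178], [1.0, -0.014, -0.0], [-0.003, -0.178, -0.984]]
contact_force: [-0.3, -0.1, 0.2]
opening: 0.162
gripper_force: 0.0
```

Call:
play_rows(
  deltas=[
    {"slide": [0,0,0],"twist": [0,0,0],"fingers": 0.88},
    {"slide": [0,0,0],"twist": [0,0,0],"fingers": 0.92},
    {"slide": [0,0,0],"twist": [0,0,0],"fingers": 1},
    {"slide": [0,0,0],"twist": [0,0,0],"fingers": 1},
    {"slide": [0,0,0],"twist": [0,0,0],"fingers": 1},
  ],
)

```text
t: 25.3
tcp_pos: [0.6054, 0.0251, 0.1859]
orientation: [[0.014, 0.984, -0.178], [1.0, -0.014, 0.0], [-0.003, -0.178, -0.984]]
contact_force: [2.2, 0.3, 0.2]
opening: 0.114
gripper_force: 30.0
```

```bash
python3 - <<'E'
from m import *
yel("s13",(0,130,80),(8,255,255),(195,180,245,240)); s=get_obs(); print(s["tcp_pos"],s["contact_force"],s["torque"],s["opening"],s["gripper_force"])
E
```

```text
[207 204  14  23] [213.6 215.7]
[0.60543287 0.02509552 0.18591717] [ 3.02191554  0.33942809 -0.52094684] [-0.09577477 -0.69414092 -0.23155063] 0.11554990371246644 30.000073313713074
```

Call:
play_rows(
  deltas=[
    {"slide": [-0.0232,0,0.005],"twist": [0,-0.0456,0],"fingers": 1},
    {"slide": [-0.0232,0,0.005],"twist": [0,-0.0456,0],"fingers": 1},
    {"slide": [-0.0232,0,0.005],"twist": [0,-0.0456,0],"fingers": 1},
    {"slide": [0,0,0],"twist": [0,0,0],"fingers": 1},
  ],
)

```text
t: 25.75
tcp_pos: [0.5943, 0.0254, 0.1883]
orientation: [[0.014, 0.997, -0.07], [1.0, -0.014, 0.0], [-0.0, -0.07, -0.998]]
contact_force: [3.5, 4.7, -3.8]
opening: 0.119
gripper_force: 30.0
```

Call:
play_rows(
  deltas=[
    {"slide": [-0.0237,0,0.0025],"twist": [0,-0.0456,0],"fingers": 1},
    {"slide": [-0.0237,0,0.0025],"twist": [0,-0.0456,0],"fingers": 1},
    {"slide": [-0.0237,0,0.0025],"twist": [0,-0.0456,0],"fingers": 1},
    {"slide": [-0.0237,0,0],"twist": [0,-0.0456,0],"fingers": 1},
    {"slide": [-0.0237,0,0],"twist": [0,-0.0456,0],"fingers": 1},
    {"slide": [-0.0237,0,0],"twist": [0,-0.0456,0],"fingers": 1},
    {"slide": [0,0,0],"twist": [0,0,0],"fingers": 1},
  ],
)

```text
t: 26.45
tcp_pos: [0.5731, 0.0261, 0.1893]
orientation: [[0.013, 0.99, 0.143], [1.0, -0.014, 0.002], [0.004, 0.143, -0.99]]
contact_force: [3.6, 8.9, -3.9]
opening: 0.118
gripper_force: 30.0
```

Call:
play_rows(
  deltas=[
    {"slide": [-0.0238,-0.003,-0.0027],"twist": [0,-0.0456,0],"fingers": 1},
    {"slide": [-0.0238,-0.003,-0.0027],"twist": [0,-0.0456,0],"fingers": 1},
    {"slide": [-0.0238,0,-0.0027],"twist": [0,-0.0456,0],"fingers": 1},
    {"slide": [0,0,0],"twist": [0,0,0],"fingers": 1},
    {"slide": [0,0,0],"twist": [0,0,0],"fingers": 1},
    {"slide": [0,0,0],"twist": [0,0,0],"fingers": 1},
  ],
)

```text
t: 27.05
tcp_pos: [0.563, 0.0262, 0.1881]
orientation: [[0.012, 0.969, 0.247], [1.0, -0.014, 0.004], [0.007, 0.247, -0.969]]
contact_force: [2.9, 18.1, -1.2]
opening: 0.118
gripper_force: 30.0
```

```bash
python3 - <<'E'
from m import *
s=get_obs(); p=s["tcp_pos"];R=s["orientation"]; print(p,R[:,2].round(4),"tilt",np.arctan2(R[0,2],-R[2,2]),s["contact_force"],s["torque"],s["gripper_force"])
T=p-.034*R[:,2]; rel=T-[.5792,0,.09]; print("true rel",rel,"r",np.hypot(rel[0],rel[2]))
r=np.hypot(rel[0],rel[2]); a=np.arctan2(rel[2],-rel[0]); print("lid by position",a+np.arcsin(.0095/r),"by tilt",np.pi/2+np.arctan2(-R[0,2],-R[2,2]))
b=snap("side","s14"); snap("top","t14")
m=cv2.inRange(cv2.cvtColor(b,cv2.COLOR_BGR2HSV),(0,130,60),(8,255,255))[150:300,180:300]; k,l,st,c=cv2.connectedComponentsWithStats(m); print([(st[i]+[180,150,0,0,0]).tolist() for i in range(1,k) if st[i,4]>8])
for th in(1.25,1.32,1.39,1.75):
    d=np.array([-np.cos(th),0,np.sin(th)]);z=np.array([np.sin(th),0,np.cos(th)]);H=np.array([.5792,.0253,.09]); 
    print(th,[proj("side",H+r_*d+zz*z+[0,yy,0]).round(1).tolist() for r_,zz,yy in((.106,.0,.11),(.106,.019,.11),(.106,.015,.028),(.106,.004,.028))])
yel("s15")
E
```

```text
[0.56297113 0.02617353 0.18812594] [ 0.2473  0.004  -0.9689] tilt 0.24991228755219289 [ 2.94323532 18.11032103 -1.18068395] [ 2.71438356 -0.61756866  0.50004038] 30.04522830247879
true rel [-0.02463764  0.02603735  0.13106944] r 0.13336495220210023
lid by position 1.4562840250429214 by tilt 1.3208840392427037
[[237, 205, 15, 29, 189], [280, 246, 6, 4, 17], [253, 294, 7, 6, 27]]
1.25 [[224.4, 278.2], [213.2, 272.8], [238.8, 235.2], [244.8, 238.2]]
1.32 [[220.0, 276.2], [208.8, 271.2], [234.6, 233.6], [240.7, 236.3]]
1.39 [[215.6, 274.3], [204.4, 269.7], [230.5, 232.2], [236.6, 234.7]]
1.75 [[193.8, 267.6], [183.7, 265.6], [210.5, 228.4], [216.1, 229.3]]
[264 275  14  17] [271.  283.2]
```

Call:
play_rows(
  deltas=[
    {"slide": [0,0.006,0],"twist": [0,0,0],"fingers": 1},
    {"slide": [0,0.004,0],"twist": [0,0,0],"fingers": 1},
    {"slide": [0,0,0],"twist": [0,0,0],"fingers": 1},
    {"slide": [0,0,0],"twist": [0,0,0],"fingers": 1},
  ],
)

```text
t: 27.6
tcp_pos: [0.5631, 0.0262, 0.1882]
orientation: [[0.014, 0.969, 0.247], [1.0, -0.014, 0.001], [0.005, 0.247, -0.969]]
contact_force: [2.4, 7.2, 0.3]
opening: 0.118
gripper_force: 30.0
```

```bash
python3 - <<'E'
from m import *
s=get_obs(); print(s["tcp_pos"],s["contact_force"],s["torque"],s["gripper_force"],s["opening"])
snap("side","s16"); snap("top","t16")
for n,f in(("1.75 ref","side0"),("now","s16")):
    im=cv2.imread(f"pics/{f}.png")[245:300,170:235]; h=cv2.cvtColor(im,cv2.COLOR_BGR2HSV); m=(h[:,:,1]<110).astype(np.uint8)
    k,l,st,c=cv2.connectedComponentsWithStats(m); i=1+np.argmax(st[1:,4]); ys,xs=np.nonzero(l==i)
    print(n,"leftmost",xs.min()+170,"rows",ys[xs==xs.min()]+245,[(int(r+245),int(xs[ys==r].min()+170)) for r in range(5,50,4) if (ys==r).any()])
H=np.array([.5792,.0253,.09])
for th in(1.25,1.32,1.39,1.75):
    d=np.array([-np.cos(th),0,np.sin(th)]);z=np.array([np.sin(th),0,np.cos(th)])
    print(th,proj("side",H+.106*d+.019*z+[0.002,.11,0]).round(1),"top: tab",proj("top",H+.138*d+.0095*z).round(1))
E
```

```text
[0.56306744 0.02621946 0.18818103] [2.40423913 7.18555833 0.34918372] [ 0.89493762 -0.49971747  0.03840836] 30.03416508436203 0.11826280134361421
1.75 ref leftmost 170 rows [298 299] [(250, 193), (254, 190), (258, 187), (262, 184), (266, 184), (270, 187), (274, 190), (278, 192), (282, 194), (286, 190), (290, 188), (294, 172)]
now leftmost 206 rows [291 292 293 294 295 296 297 298 299] [(250, 221), (254, 219), (258, 216), (262, 213), (266, 210), (270, 208), (274, 208), (278, 208), (282, 207), (286, 207), (290, 207), (294, 206)]
1.25 [212.1 272.5] top: tab [249.5 172.5]
1.32 [207.6 270.8] top: tab [249.7 167.2]
1.39 [203.2 269.4] top: tab [249.8 162. ]
1.75 [182.5 265.2] top: tab [251.4 137.3]
```

Position, tilt and the lid corner at about (208,271) in the side view (predicted (207.6,270.8) for 1.32) all put the lid at about 1.32. It is held at 30 N, and both bottles are in their wells.

```bash
python3 -c "
from cell import *
print(get_obs()['t'],close_job())"
```

```text
the job is handed in; nothing more can be done
27.7 None
```

I handed the job in at 27.7 s: the yellow bottle stands in the middle well, the white one in the right well, and the fingers are holding the lid by its tab at about 1.32 rad. The judging returned no result. While lowering the yellow bottle, about 74 N showed at the wrist, which I took to be the fingertips on the insert. If it was the gripper's body, that is over the 40 N limit.

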